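Clear the printer bench: pack the spares box, put the scraper away

TASK

Clear up after the print job: pack every cardboard carton and every grey jar on the bench into the shallow white box, all standing upright side by side on its floor, and put the scraper away in the drawer of the desk unit and shut the drawer fully. It is a tight fit when all six are there: three cartons fit in a row along one long side of the box and three jars along the other. Leave everything else on the bench where it is.

Things in the scene. Friction and masses are not known exactly. Their poses are not given: they have to be found in the camera images.
- box: shallow white open box standing on the bench, stuck down so that it does not move. Outside 126 mm along its own x, 196 mm along its own y (the long way), 45 high. Walls and floor are 4 mm thick: inside 118 x 188 mm, 41 deep. Origin: centre of its underside, so the inner floor is 4 mm above it; z up. Its long way runs roughly along world y
- carton_long: closed plain cardboard carton with a strip of white paper tape along its top, standing upright: 75 mm along its own x, 50 mm along its own y, 65 high (z up). Origin: centre of its underside. About 0.1 to 0.25 kg. May be absent
- carton_mid: closed plain cardboard carton with a strip of white paper tape along its top, standing upright: 56 mm along its own x, 50 mm along its own y, 65 high (z up). Origin: centre of its underside. About 0.1 to 0.25 kg. May be absent
- carton_short: closed plain cardboard carton with a strip of white paper tape along its top, standing upright: 42 mm along its own x, 50 mm along its own y, 65 high (z up). Origin: centre of its underside. About 0.1 to 0.25 kg. May be absent
- jar0: straight grey plastic jar with a black lid and a paper label, standing upright: 56 mm across over its whole height, lid included, 92 high. Origin: centre of its underside, z up. About 0.15 to 0.3 kg. May be absent
- jar1: straight grey plastic jar with a black lid and a paper label, standing upright: 56 mm across over its whole height, lid included, 92 high. Origin: centre of its underside, z up. About 0.15 to 0.3 kg. May be absent
- jar2: straight grey plastic jar with a black lid and a paper label, standing upright: 56 mm across over its whole height, lid included, 92 high. Origin: centre of its underside, z up. About 0.15 to 0.3 kg. May be absent
- scraper: flat scraper lying on the bench, 140 mm long along its own x. The black handle runs from x = -70 to +20 mm, 22 wide and 18 thick; the steel blade from x = +20 to +70, 44 wide and 4 thick. Origin: on its underside, at mid-length; balance point at x about -10 mm; z up
- unit: grey one-drawer desk unit, fixed: 220 mm deep along its own x, 220 wide along its own y, 100 high. Origin: centre of its underside. Its white drawer front faces its own -x, towards the robot; the drawer slides out that way
- unit_drawer0 (a joint): how far the drawer is pulled out (m): 0 fully shut, 0.15 the stop; at the start it is shut or up to 30 mm ajar. It slides along the unit's own -x with light friction (1 N), and stays where it is left
- unit_drawer0_handle (a point): middle of the head of the drawer's knob, a round dark steel knob standing out from the drawer front along the unit's -x: head 28 mm across and 16 mm thick (27 to 43 mm out from the front), on a neck 12 mm thick; this point is 35 mm out from the front, 62 mm above the bench, 38 mm below the unit's top. It can be pinched from above across the unit's y. Moves with the drawer, axes as the unit's
- drawer_floor (a point): centre of the drawer's inner floor, moving with the drawer, axes as the unit's; 22 mm above the bench, 143 mm behind (+x of) the knob point. Inside the drawer is 175 mm along x, 178 mm along y and 56 deep; the drawer front rises 66 mm above this floor and is 15 mm thick. With the drawer out by d, the uncovered part begins 87.5 mm in front (-x) of this point and is about d - 10 mm long
- tape: not part of the job, leave alone: clear ring of tape lying flat, 90 mm across and 22 high. Origin: underside
- bracket: not part of the job, leave alone: grey printed L-shaped bracket lying flat, 90 x 50 mm, 38 high. Origin: underside
- driver: not part of the job, leave alone: black-handled screwdriver lying down, 160 mm long. Origin: underside
Not all that is in view belongs to the job. Leave any pink look-alike of the carton_short alone.

How it is judged:
At the end, for the whole second after the job is handed in: Every carton and jar present stands upright (within 0.1 rad) on the inner floor of the white box (underside less than 10 mm above the box's underside), at rest; the scraper lies in the drawer; the drawer is shut to within 6 mm (x of carton_long in the frame of box between -0.042 and 0.042 m and y of carton_long in the frame of box between -0.078 and 0.078 m and z of carton_long in the frame of box between -0.001 and 0.01 m and angle between each of carton_long, carton_mid, carton_short, jar0, jar1, jar2's own z axis and vertical below 0.1 rad and linear speed of each of carton_long, carton_mid, carton_short, jar0, jar1, jar2, scraper below 0.02 m/s and x of carton_mid in the frame of box between -0.042 and 0.042 m and y of carton_mid in the frame of box between -0.078 and 0.078 m and z of carton_mid in the frame of box between -0.001 and 0.01 m and x of carton_short in the frame of box between -0.042 and 0.042 m and y of carton_short in the frame of box between -0.078 and 0.078 m and z of carton_short in the frame of box between -0.001 and 0.01 m and x of jar0 in the frame of box between -0.042 and 0.042 m and y of jar0 in the frame of box between -0.078 and 0.078 m and z of jar0 in the frame of box between -0.001 and 0.01 m and x of jar1 in the frame of box between -0.042 and 0.042 m and y of jar1 in the frame of box between -0.078 and 0.078 m and z of jar1 in the frame of box between -0.001 and 0.01 m and x of jar2 in the frame of box between -0.042 and 0.042 m and y of jar2 in the frame of box between -0.078 and 0.078 m and z of jar2 in the frame of box between -0.001 and 0.01 m and x of scraper in the frame of drawer_floor between -0.085 and 0.085 m and y of scraper in the frame of drawer_floor between -0.085 and 0.085 m and z of scraper in the frame of drawer_floor between -0.004 and 0.03 m and value of joint unit_drawer0 below 0.006 m); the robot touches nothing.
It fails at once if the tape, which is not part of the job, is shifted by more than 60 mm (distance of tape from where it was at the start of the episode above 0.06 m).
It fails at once if the bracket, which is not part of the job, is shifted by more than 60 mm (distance of bracket from where it was at the start of the episode above 0.06 m).
It fails at once if the driver, which is not part of the job, is shifted by more than 60 mm (distance of driver from where it was at the start of the episode above 0.06 m).
Of carton_long, carton_mid, carton_short, jar0, jar1, jar2 only 4 to 6 are there at a start; the rules pass over those that are not, and their reading is None.
At some moment in a run one of carton_long, carton_mid, carton_short, scraper may be knocked a few centimetres aside while the robot is not near it.
It also fails if it takes over 210 s, if anything falls off the work surface, if the arm or the gripper's body presses on something with over 40 N, if the wrist force passes 120 N, or if a joint passes its speed limit or range.

ROBOT

A 6-joint arm with a two-finger parallel gripper is mounted at the origin on the work surface. World frame = base frame: x ahead of the robot, y to its left, z up, the work surface at z = 0. Lengths are in m, angles in rad, forces in N, time in s.
With the tool pointing down it reaches from about 0.3 to 0.875 m from the base axis. Payload 6.4 kg.
Tool frame: the origin (TCP) lies on the centre line of the jaws, within the pads' length; the fingertips stand 8 mm ahead of it and the grasp point (between the pads) lies 11 mm behind it; z points along the fingers, y is the line along which they close (so a half turn about z gives the same grasp; the last joint's range is limited). The gripper opens to 85 mm and grips with 20 to 120 N. Pads are 22 mm wide; open, the fingers measure 114 mm over their backs; the gripper's body (76 mm by 85 mm) begins 54 mm behind the grasp point. The pads swing forward as they close: fully open they stand 13 mm farther back than shut.
Start: joints at [-1.495, 0.181, 1.607, -0, 1.354, -0.206], TCP at [0.16, -0.552, 0.239] pointing down, gripper open.
Joint ranges: [-2.99, 2.99], [-0.89, 2.07], [0.3, 2.58], [-1.14, 4.28], [0, 2.63], [-3.12, 3.12]. Speed limits (rad/s): [2.57, 2.57, 3.01, 3.14, 3.14, 3.14].

INTERFACE

Orientations are given as a unit quaternion [w, x, y, z].
In Python, from bench import ctrl gives the robot as it stands.
- The arm moves only by the shell command python3 -m handwheel 'ROWS' [OPENING]. ROWS is JSON, a list that holds one entry, the list of rows, each a list of 4 numbers: the shift along the tool's x, y, z each as a share of 20 cm, from -1 to 1, then the turn about the tool's z as a share of 1.5 rad, from -1 to 1. In form: [[[x, y, z, twist], ...]]. A call has 1 to 10 rows; each row is the pose to reach, as a shift and turn from the pose commanded when the call began, along the tool's axes at that moment; what a row does not reach only later rows make up. A row lasts 1/8 s, in which the tool goes at most 62.5 mm and 10.7 degrees, less where a joint would pass 70% of its speed; a pose out of reach is approached as far as the arm can. A call with a number of a shift or a turn outside -1 to 1 is refused whole. A call with a gripper value outside its range is refused whole. OPENING is the finger opening in mm, from 0 to 85.4, set as the call begins (- or left out, the last holds). The fingers move at their own pace and stop on an object; the grip force is fixed at half the most. Time passes only in rows, so rows that repeat a pose let the fingers close. It gives the time, the measured TCP pose, the force, the opening and the grip force at its end, in the units of the state.
- ctrl.get_obs(): the state, without advancing time (a new reading comes with each control period).
- ctrl.camera(name): name is "scene" or "top" or "wrist"; returns a dict with "color" (400x640x3 uint8, red, green, blue), "range_z" (400x640 float32, m along the optical axis (not along the pixel's ray), 0 where there is no reading), "K" (3x3 intrinsics, pixels), "pose" (4x4, takes a point from camera to world coordinates); the wrist camera has in their place "T_tool_cam" (4x4, takes a point from camera to tool coordinates, whose origin is the TCP and whose axes are the flange's). Camera axes: x right, y down, z forward; pixel columns grow to the right and rows downward; lengths in m; the calibration is good to about 2 mm. A picture is of the moment at which its call begins: read the wrist's pose just before it.
- ctrl.hand_in(): hands the job in; it is judged then, once.
The state is a dict: "time_s": time; "q": joint angles; "dq": joint speeds; "joint_efforts": joint torques, N m; "eef_pos": TCP position; "eef_rot": TCP orientation; "wrist_force": force on the tool from outside, world axes, zero at the start; "torque": the same for the moment, N m; "opening": opening from 0.0 (shut) to 1.0 (fully open); "grasp_force": force on a finger pad.
Only numpy, scipy, OpenCV 4.12 (cv2) and the standard library are available. Lean on these libraries where they do the work, as an engineer would, in place of code of your own. Each camera call takes 0.05 s, during which the arm holds its last target. There are 200 camera calls.

## Working session

There is one attempt and no reset: what is moved stays moved. The work goes in short steps, Python scripts to look and compute and a shell command to move; the robot and the scene stay as the last step left them, time stands still between calls to the robot, and variables do not carry over. Pictures are saved under pics/ and viewed, at most 14 in all, crops included, and the job is handed in when it is done.

```bash
ls; mkdir -p pics; python3 - <<'E'
from bench import ctrl
import numpy as np,cv2
o=ctrl.get_obs();print({k:np.round(v,3).tolist() for k,v in o.items()})
for n in ["scene","top"]:
    c=ctrl.camera(n);cv2.imwrite(f"pics/{n}0.png",c["color"][...,::-1]);np.savez(f"pics/{n}0.npz",**c)
    print(n,c["K"].round(1).tolist(),c["pose"].round(3).tolist())
E
```

```text
pics
{'time_s': 0.0, 'q': [-1.495, 0.182, 1.608, 0.0, 1.354, -0.206], 'dq': [0.001, -0.0, 0.0, 0.001, 0.0, -0.001], 'joint_efforts': [-0.002, -44.488, -35.133, -0.0, 0.009, 0.0], 'eef_pos': [0.16, -0.552, 0.238], 'eef_rot': [-0.001, 0.99, 0.14, 0.0], 'wrist_force': [-0.593, 0.598, 0.612], 'torque': [0.01, -0.011, -0.043], 'grasp_force': 0.0, 'opening': 1.0}
scene [[423.5, 0.0, 312.8], [0.0, 423.5, 204.6], [0.0, 0.0, 1.0]] [[0.757, 0.485, -0.438, 0.976], [0.653, -0.549, 0.521, -0.594], [0.013, -0.68, -0.733, 0.841], [0.0, 0.0, 0.0, 1.0]]
top [[368.8, 0.0, 315.3], [0.0, 368.8, 198.9], [0.0, 0.0, 1.0]] [[-0.011, -0.991, 0.132, 0.4], [-1.0, 0.012, 0.008, -0.037], [-0.01, -0.132, -0.991, 1.009], [0.0, 0.0, 0.0, 1.0]]
```

View pics/top0.png

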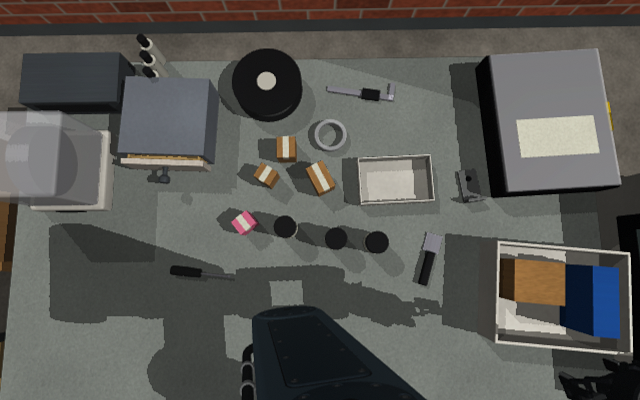

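View pics/scene0.png

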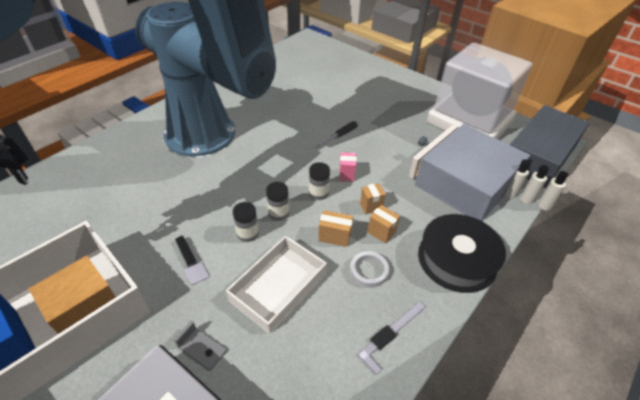

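Top view: brown cartons are at (286,148), (266,175) and (320,178). Jars are at (285,227), (336,238) and (377,242), the white box at (396,178), the scraper at (430,258), and the ajar drawer's knob at (163,175).
Look-alikes: the pink carton (244,222), the big crate's brown block (533,282), the black-handled driver (200,272), the caliper (360,93), the spool (267,82) and the crate itself (560,300). I leave all of these alone and choose by the description.

```bash
cat > h.py <<'E'
import numpy as np,cv2,sys
from scipy.spatial.transform import Rotation as R
from bench import ctrl
def cloud(c,T=None):
    T=c["pose"] if T is None else T
    z=c["range_z"];v,u=np.mgrid[:z.shape[0],:z.shape[1]]
    p=np.stack([u,v,np.ones_like(z)],-1)@np.linalg.inv(c["K"]).T*z[...,None]
    return p@T[:3,:3].T+T[:3,3]
def tool(o=None):
    o=o or ctrl.get_obs();T=np.eye(4);w,x,y,z=o["eef_rot"];T[:3,:3]=R.from_quat([x,y,z,w]).as_matrix();T[:3,3]=o["eef_pos"];return T
def wrist(name):
    T=tool();c=ctrl.camera("wrist");c["pose"]=T@c["T_tool_cam"];np.savez(f"pics/{name}.npz",**c);cv2.imwrite(f"pics/{name}.png",c["color"][...,::-1]);return c
def rect(P,m,zlo,zhi):
    """min-area rectangle of masked points within a height band: centre, size, angle of long side, z"""
    s=m&(P[...,2]>zlo)&(P[...,2]<zhi);q=P[s]
    (c,(a,b),t)=cv2.minAreaRect((q[:,:2]*1000).astype(np.float32))
    if a<b:a,b,t=b,a,t+90
    return np.round(c,1),round(a,1),round(b,1),round((t+90)%180-90,1),np.median(q[:,2]).round(4),len(q)
def box(u0,v0,u1,v1,sh=(400,640)):
    m=np.zeros(sh,bool);m[v0:v1,u0:u1]=1;return m
def rows(x,y,z,phi=None,frm=None):
    """shares for a target TCP (m) and tool-x heading (deg) from the pose now, or from frm=(x,y,z,phi)"""
    T=tool();p=T[:3,3];a=np.arctan2(T[1,0],T[0,0])
    if frm is not None:p=np.array(frm[:3]);a=np.deg2rad(frm[3])
    d=np.array([x,y,z])-p;c,s=np.cos(a),np.sin(a)
    tw=0 if phi is None else -(np.deg2rad(phi)-a)
    tw=(tw+np.pi)%(2*np.pi)-np.pi
    return np.round([(c*d[0]+s*d[1])/.2,(s*d[0]-c*d[1])/.2,-d[2]/.2,tw/1.5],4).tolist()
E
python3 - <<'E'
from h import *
t=dict(np.load("pics/top0.npz"));P=cloud(t);s=dict(np.load("pics/scene0.npz"));Q=cloud(s)
print("bench z",np.median(P[300:330,100:140,2]),np.median(Q[150:160,240:260,2]))
for n,b,(lo,hi) in [("c1",(270,130,302,164),(.055,.075)),("c2",(248,158,284,192),(.055,.075)),("c3",(302,155,340,198),(.055,.075)),("j1",(270,212,302,242),(.083,.1)),("j2",(322,224,350,252),(.083,.1)),("j3",(362,228,392,256),(.083,.1)),("box",(350,148,440,208),(.03,.055)),("scr",(412,228,445,290),(.0025,.03)),("knob",(150,165,175,186),(.04,.08)),("unit",(118,70,218,175),(.085,.11)),("pink",(228,206,262,240),(.055,.075)),("tape",(308,115,350,155),(.015,.03))]:
    print(n,rect(P,box(*b),lo,hi))
for n,b,(lo,hi) in [("j1",(305,158,335,182),(.083,.1)),("j2",(262,178,292,200),(.083,.1)),("j3",(230,198,262,222),(.083,.1)),("c1",(366,200,402,232),(.055,.075)),("c2",(358,180,386,206),(.055,.075)),("c3",(315,205,356,235),(.055,.075)),("box",(222,232,332,332),(.035,.055)),("scr",(170,230,212,286),(.0025,.03))]:
    print("scene",n,rect(Q,box(*b),lo,hi))
E
```

```text
bench z 0.0006370803826328819 -0.0007320202005903775
c1 (array([667.6,  47.6]), 57.3, 50.2, 0.8, np.float64(0.0649), 421)
c2 (array([595.8, 101. ]), 51.0, 42.6, 57.0, np.float64(0.0651), 317)
c3 (array([586.6, -42.8]), 76.3, 50.0, 26.4, np.float64(0.0651), 561)
j1 (array([455.7,  47.6]), 54.8, 52.4, 0.8, np.float64(0.0921), 394)
j2 (array([425.2, -79.2]), 54.0, 52.6, 44.5, np.float64(0.092), 395)
j3 (array([ 414.7, -181.1]), 54.2, 51.6, 89.5, np.float64(0.0921), 405)
box (array([ 581.8, -243. ]), 196.5, 126.8, -88.0, np.float64(0.0435), 566)
scr (array([ 370. , -330.3]), 165.3, 86.6, -2.8, np.float64(0.0059), 747)
knob (array([597.9, 374.7]), 78.2, 43.8, 87.0, np.float64(0.0684), 195)
unit (array([745.6, 372.2]), 254.3, 249.9, -2.6, np.float64(0.0996), 7240)
pink (array([469.6, 156.7]), 50.4, 43.6, -52.5, np.float64(0.0653), 333)
tape (array([712.4, -73.3]), 88.0, 86.1, -0.7, np.float64(0.0214), 368)
scene j1 (array([456.6,  47.4]), 56.4, 52.6, -48.9, np.float64(0.0907), 277)
scene j2 (array([425.3, -80.5]), 55.6, 54.7, -27.7, np.float64(0.091), 317)
scene j3 (array([ 415.4, -182.7]), 54.3, 54.0, 16.0, np.float64(0.091), 353)
scene c1 (array([649.7,  46.3]), 93.2, 53.4, 1.2, np.float64(0.0639), 416)
scene c2 (array([608.4,  91.9]), 75.7, 50.8, -32.8, np.float64(0.064), 279)
scene c3 (array([586.1, -43.3]), 75.8, 54.3, 26.9, np.float64(0.0641), 550)
scene box (array([ 578. , -230.7]), 254.2, 221.4, -53.0, np.float64(0.0422), 871)
scene scr (array([ 364.3, -317. ]), 166.7, 96.8, -27.8, np.float64(0.0111), 558)
```

```bash
python3 - <<'E'
from h import *
print(ctrl.camera("wrist")["T_tool_cam"].round(3).tolist())
t=dict(np.load("pics/top0.npz"));P=cloud(t)
hsv=cv2.cvtColor(t["color"],cv2.COLOR_RGB2HSV)
for p in [(430,258),(426,268),(433,242),(286,148),(266,175),(244,222),(163,175),(163,179),(533,282),(560,250)]: print(p,hsv[p[1],p[0]],P[p[1],p[0]].round(3))
print(rows(.36,-.40,.30,54)); print(rows(.56,-.25,.30,92,frm=(.36,-.40,.30,54)))
E
```

```text
[[-0.0, -0.961, -0.277, 0.07], [1.0, -0.0, -0.0, 0.001], [0.0, -0.277, 0.961, -0.134], [0.0, 0.0, 0.0, 1.0]]
(430, 258) [105  20  26] [ 0.371 -0.331  0.017]
(426, 268) [120  20  26] [ 0.345 -0.318  0.021]
(433, 242) [124  15 137] [ 0.413 -0.345  0.005]
(286, 148) [ 29  26 197] [0.662 0.046 0.067]
(266, 175) [ 28  24 198] [0.591 0.099 0.065]
(244, 222) [ 30  26 198] [0.469 0.154 0.067]
(163, 175) [98 22 46] [0.592 0.364 0.075]
(163, 179) [105  30  69] [0.581 0.363 0.077]
(533, 282) [ 16 151 150] [ 0.314 -0.547  0.105]
(560, 250) [ 20  21 109] [ 0.388 -0.684  0.005]
[1.1723, -0.4514, -0.3071, -0.4405]
[1.1945, 0.3682, -0.0, -0.4422]
```

```bash
python3 -m handwheel '[[[0.3,-0.12,-0.15,-0.12],[0.6,-0.25,-0.3,-0.25],[0.9,-0.35,-0.3,-0.4],[1,-0.4,-0.3,-0.44],[1,-0.4,-0.3,-0.44]]]' 85; python3 -c "
from h import *
print(rows(.56,-.25,.30,92))"
```

```text
time_s: 0.78
eef_pos: [0.3317, -0.4179, 0.2994]
eef_rot: [0.0, 0.89, 0.456, 0.0]
wrist_force: [-0.7, -0.4, 1.3]
opening: 0.995
grasp_force: 0.0
[1.3484, 0.4354, -0.0029, -0.4394]
```

```bash
python3 -m handwheel '[[[0.3,0.1,0,-0.1],[0.6,0.2,0,-0.22],[0.9,0.3,0,-0.33],[1,0.4354,0,-0.4394],[1,0.4354,0,-0.4394]]]'; python3 -c "
from h import *
r=rows(.56,-.25,.30,92);print(r)"
```

```text
time_s: 1.4
eef_pos: [0.5189, -0.3092, 0.2983]
eef_rot: [-0.001, 0.696, 0.718, -0.0]
wrist_force: [-0.6, 0.2, -0.3]
opening: 0.997
grasp_force: 0.0
[0.2896, 0.2147, -0.0086, -0.0023]
```

```bash
python3 -m handwheel '[[[0.29,0.21,0,0],[0.29,0.21,0,0],[0.29,0.21,0,0]]]'; python3 - <<'E'
from h import *
c=wrist("w1");P=cloud(c)
w=(P[...,0]>.5)&(P[...,0]<.67)&(P[...,1]<-.12)&(P[...,1]>-.36)
print(rect(P,w,.036,.055))
for lo,hi in [(.38,.44),(.44,.46)]: pass
t=ctrl.camera("top");Q=cloud(t);print(rect(Q,box(350,148,440,208),.036,.055))
E
```

```text
time_s: 1.78
eef_pos: [0.5573, -0.2507, 0.2991]
eef_rot: [-0.0, 0.697, 0.717, -0.0]
wrist_force: [-0.6, 0.1, 0.5]
opening: 0.994
grasp_force: 0.0
(array([ 582.5, -243.3]), 196.5, 126.2, -88.0, np.float64(0.0441), 1833)
(array([ 582.1, -242.6]), 195.5, 126.8, -87.8, np.float64(0.044), 232)
```

View pics/w1.png

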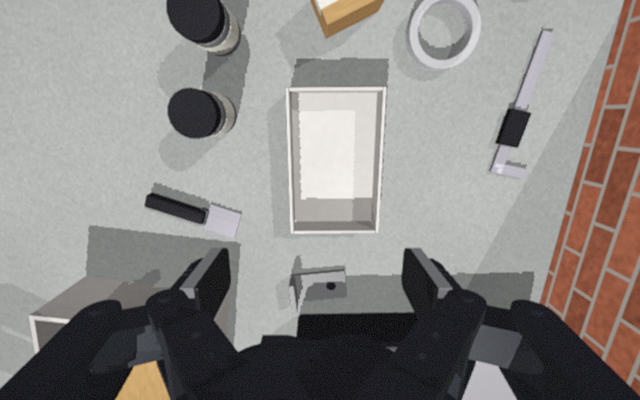

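```bash
cat >> h.py <<'E'
B0=np.array([.5823,-.2430]);BY=np.deg2rad(2.0)
def inbox(x,y): c,s=np.cos(BY),np.sin(BY);return B0+[c*x-s*y,s*x+c*y]
def find():
    """cartons and jars on the bench from the top camera: list of kind, centre mm, sides, long-side angle"""
    t=ctrl.camera("top");P=cloud(t);hsv=cv2.cvtColor(t["color"],cv2.COLOR_RGB2HSV);out=[]
    for lo,hi in [(.058,.072),(.085,.099)]:
        m=((P[...,2]>lo)&(P[...,2]<hi)&(P[...,0]>.3)&(P[...,0]<.8)&(P[...,1]<.26)&(P[...,1]>-.36)).astype(np.uint8)
        n,l,st,_=cv2.connectedComponentsWithStats(m)
        for i in range(1,n):
            if 150<st[i,4]<900:
                r=rect(P,l==i,lo,hi);h=hsv[(l==i)&(hsv[...,1]>80)][:,0] if lo<.08 else [0]
                out.append((r[0].tolist(),r[1],r[2],r[3],float(r[4]),"hue",float(np.median(h)) if len(h) else None))
    for o in out:print(*o)
E
python3 - <<'E'
from h import *
find()
for n,b in [("long",(.0315,-.0528)),("mid",(.0315,.0165)),("short",(.0315,.0693)),("ja",(-.029,-.061)),("jb",(-.029,0)),("jc",(-.029,.061))]:print(n,inbox(*b).round(4))
print(rows(.5866,-.0428,.16,26.4))
E
```

```text
[779.0, 100.4] 151.6 41.1 -89.7 0.0602 hue None
[667.8, 47.6] 58.0 50.2 0.9 0.0649 hue 16.0
[586.4, -42.9] 76.4 49.8 26.7 0.0651 hue 16.0
[595.6, 100.9] 49.8 42.5 58.0 0.0651 hue 16.0
[469.7, 156.7] 50.0 43.1 -51.9 0.0653 hue 171.0
[719.0, 253.6] 160.6 13.6 -0.8 0.0955 hue 0.0
[455.8, 47.8] 55.0 52.8 -0.3 0.0921 hue 0.0
[425.2, -79.3] 54.0 52.8 43.7 0.0921 hue 0.0
long [ 0.6156 -0.2947]
mid [ 0.6132 -0.2254]
short [ 0.6114 -0.1726]
ja [ 0.5554 -0.305 ]
jb [ 0.5533 -0.244 ]
jc [ 0.5512 -0.183 ]
[1.0398, 0.1762, 0.6964, 0.7583]
```

```bash
python3 -m handwheel '[[[0.3,0.05,0,0.12],[0.6,0.1,0.1,0.24],[0.9,0.15,0.3,0.36],[1,0.176,0.5,0.48],[1,0.176,0.69,0.6],[1,0.176,0.69,0.7583],[1,0.176,0.69,0.7583],[1,0.176,0.69,0.7583]]]' 85; python3 - <<'E'
from h import *
print(rows(.5866,-.0428,.16,26.4))
wrist("w2")
E
```

```text
time_s: 2.92
eef_pos: [0.5871, -0.0504, 0.1613]
eef_rot: [0.0, 0.973, 0.229, -0.0]
wrist_force: [0.1, 0.1, -0.6]
opening: 0.996
grasp_force: 0.0
[0.015, -0.0352, 0.0064, 0.0009]
```

View pics/w2.png

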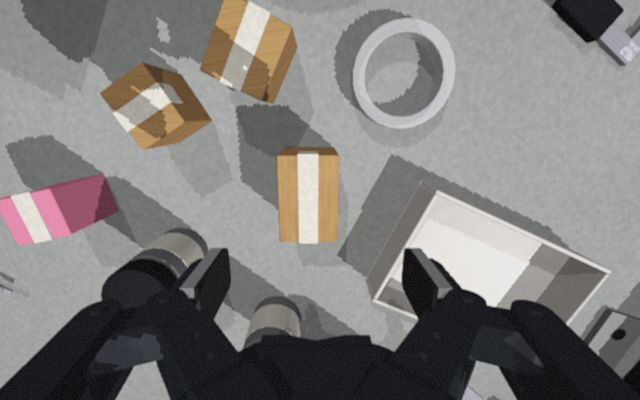

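The close view confirms it: the long carton is brown with a tape strip at (308,195), aligned with the jaws. The pink look-alike is at (65,210).

```bash
python3 -m handwheel '[[[0.015,-0.035,0,0],[0.015,-0.035,0,0],[0.015,-0.035,0.2,0],[0.015,-0.035,0.4,0],[0.015,-0.035,0.556,0],[0.015,-0.035,0.556,0],[0.015,-0.035,0.556,0]]]' 85; python3 -m handwheel '[[[0,0,0,0],[0,0,0,0],[0,0,0,0],[0,0,0,0],[0,0,0,0],[0,0,0,0]]]' 30; python3 -m handwheel '[[[0,0,-0.25,0],[0,0,-0.5,0],[0,0,-0.5,0]]]'; python3 - <<'E'
from h import *
print(rows(.6156,-.2947,.15,92))
E
```

```text
time_s: 3.85
eef_pos: [0.5877, -0.0417, 0.0514]
eef_rot: [0.0, 0.973, 0.23, 0.001]
wrist_force: [0.9, 0.1, 0.5]
opening: 0.994
grasp_force: 0.0
time_s: 4.6
eef_pos: [0.588, -0.042, 0.0518]
eef_rot: [0.001, 0.973, 0.23, 0.001]
wrist_force: [-0.2, -0.8, 6.5]
opening: 0.571
grasp_force: 62.5
time_s: 4.97
eef_pos: [0.5899, -0.0423, 0.1552]
eef_rot: [0.002, 0.973, 0.23, 0.004]
wrist_force: [0.2, 0.3, -3.0]
opening: 0.569
grasp_force: 64.2
[-0.4496, 1.186, 0.026, -0.7614]
```

```bash
python3 -m handwheel '[[[-0.1,0.25,0,-0.12],[-0.2,0.5,0,-0.24],[-0.3,0.75,0,-0.36],[-0.4,1,0,-0.48],[-0.4496,1,0,-0.6],[-0.4496,1,0,-0.7614],[-0.4496,1,0,-0.7614],[-0.4496,1,0,-0.7614]]]'; python3 - <<'E'
from h import *
print(rows(.6156,-.2947,.12,92))
E
```

```text
time_s: 5.98
eef_pos: [0.5949, -0.2602, 0.1484]
eef_rot: [-0.001, 0.695, 0.719, -0.0]
wrist_force: [0.1, 1.2, -2.8]
opening: 0.571
grasp_force: 64.2
[-0.176, 0.0977, 0.1418, -0.0006]
```

```bash
python3 -m handwheel '[[[-0.17,0.0977,0,0],[-0.17,0.0977,0,0],[-0.17,0.0977,0.14,0],[-0.17,0.0977,0.14,0],[-0.17,0.0977,0.14,0]]]'; python3 - <<'E'
from h import *
print(rows(.6156,-.2940,.056,92))
c=wrist("w3")
E
```

```text
time_s: 6.6
eef_pos: [0.6164, -0.2936, 0.1223]
eef_rot: [-0.0, 0.695, 0.719, 0.0]
wrist_force: [0.2, 0.2, -1.6]
opening: 0.569
grasp_force: 64.1
[-0.0021, -0.0042, 0.3316, -0.0002]
```

View pics/w3.png

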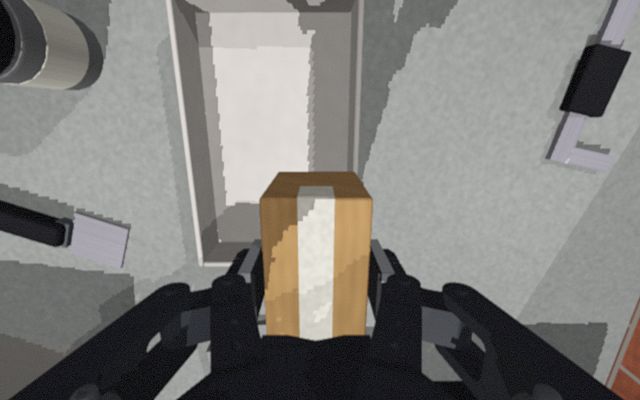

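The carton is held squarely over the box's far right corner at (315,260). Lowering it now.

```bash
python3 -m handwheel '[[[0,0,0.1,0],[0,0,0.2,0],[0,0,0.28,0],[0,0,0.30,0],[0,0,0.32,0],[0,0,0.325,0],[0,0,0.325,0]]]'; python3 -m handwheel '[[[0,0,0,0],[0,0,0,0],[0,0,0,0]]]' 66;python3 -m handwheel '[[[0,0,-0.2,0],[0,0,-0.45,0],[0,0,-0.5,0],[0,0,-0.5,0]]]' 85; python3 - <<'E'
from h import *
c=wrist("w4");P=cloud(c);w=(P[...,0]>.5)&(P[...,0]<.67)&(P[...,1]<-.12)&(P[...,1]>-.36)
print(rect(P,w,.06,.08)); find()
print(rows(.667,.0476,.16,90))
E
```

```text
time_s: 7.52
eef_pos: [0.6168, -0.2942, 0.0577]
eef_rot: [0.0, 0.695, 0.719, 0.0]
wrist_force: [-0.0, 0.0, -2.6]
opening: 0.568
grasp_force: 64.2
time_s: 7.9
eef_pos: [0.6168, -0.2942, 0.0576]
eef_rot: [0.0, 0.695, 0.719, 0.0]
wrist_force: [-0.6, -0.4, 0.1]
opening: 0.772
grasp_force: 0.0
time_s: 8.4
eef_pos: [0.6169, -0.2942, 0.158]
eef_rot: [0.001, 0.695, 0.719, 0.0]
wrist_force: [-0.1, 0.0, -0.1]
opening: 0.996
grasp_force: 0.0
(array([ 617.2, -295.3]), 75.5, 50.0, -88.2, np.float64(0.0688), 5586)
[779.2, 100.3] 151.2 41.4 -89.6 0.0602 hue None
[667.6, 47.7] 56.7 50.3 0.2 0.065 hue 16.0
[595.9, 100.6] 49.8 42.3 58.2 0.0652 hue 16.0
[469.8, 156.6] 49.9 42.9 -51.4 0.0654 hue 171.0
[455.8, 47.5] 54.9 52.6 2.1 0.0921 hue 0.0
[425.2, -79.2] 54.0 52.7 44.2 0.0921 hue 0.0
[1.6949, 0.3159, -0.0235, 0.0231]
```

```bash
python3 -m handwheel '[[[0.3,0.05,0,0.12],[0.6,0.1,0,0.24],[0.9,0.15,0,0.36],[1,0.18,0,0.48],[1,0.18,0,0.55],[1,0.18,0,0.55]]]' 85; python3 - <<'E'
from h import *
print(rows(.667,.0476,.15,0.5))
E
```

```text
time_s: 9.25
eef_pos: [0.6445, -0.092, 0.1549]
eef_rot: [-0.001, 0.924, 0.381, -0.001]
wrist_force: [0.0, 0.6, 0.1]
opening: 0.995
grasp_force: 0.0
[0.572, -0.4158, 0.0247, 0.5157]
```

```bash
python3 -m handwheel '[[[0.3,-0.2,0,0.12],[0.572,-0.416,0,0.24],[0.572,-0.416,0.02,0.36],[0.572,-0.416,0.02,0.48],[0.572,-0.416,0.02,0.516],[0.572,-0.416,0.02,0.516],[0.572,-0.416,0.02,0.516]]]'; python3 - <<'E'
from h import *
find()
print(rows(.6675,.0476,.05,0.5))
E
```

```text
time_s: 10.12
eef_pos: [0.668, 0.0463, 0.1524]
eef_rot: [-0.0, 1.0, 0.004, -0.001]
wrist_force: [0.4, 0.8, -0.3]
opening: 0.992
grasp_force: 0.0
[616.3, -294.7] 76.4 50.1 -88.6 0.0688 hue 16.0
[455.8, 44.3] 54.9 46.9 -5.0 0.0922 hue 0.0
[425.2, -79.3] 54.0 52.9 44.7 0.0921 hue 0.0
[414.7, -181.4] 54.2 51.5 89.4 0.0922 hue 0.0
[-0.0027, -0.0063, 0.513, -0.0007]
```

```bash
python3 - <<'E'
from h import *
c=wrist("w5");P=cloud(c);w=np.linalg.norm(P[...,:2]-[.6675,.0476],axis=-1)<.05
print(rect(P,w,.058,.072))
E
python3 -m handwheel '[[[0,-0.006,0.2,0],[0,-0.006,0.4,0],[0,-0.006,0.51,0],[0,-0.006,0.51,0],[0,-0.006,0.51,0]]]' 85; python3 -m handwheel '[[[0,0,0,0],[0,0,0,0],[0,0,0,0],[0,0,0,0],[0,0,0,0],[0,0,0,0]]]' 30; python3 -m handwheel '[[[0,0,-0.25,0],[0,0,-0.5,0],[0,0,-0.5,0]]]'; python3 - <<'E'
from h import *
print(rows(.6132,-.2254,.15,92))
E
```

```text
(array([669.3,  47.1]), 57.6, 50.1, 0.6, np.float64(0.0648), 4264)
time_s: 10.85
eef_pos: [0.6696, 0.0478, 0.0528]
eef_rot: [0.0, 1.0, 0.003, 0.001]
wrist_force: [0.1, 0.4, -0.6]
opening: 0.994
grasp_force: 0.0
time_s: 11.6
eef_pos: [0.6694, 0.0477, 0.0527]
eef_rot: [0.0, 1.0, 0.003, 0.001]
wrist_force: [0.0, -1.4, 6.2]
opening: 0.575
grasp_force: 63.2
time_s: 11.98
eef_pos: [0.6715, 0.0478, 0.1568]
eef_rot: [0.0, 1.0, 0.003, 0.005]
wrist_force: [-0.2, 0.1, -1.9]
opening: 0.57
grasp_force: 63.1
[-0.3005, 1.364, 0.0338, -1.066]
```

```bash
python3 -m handwheel '[[[0,0.3,0,-0.12],[0,0.6,0,-0.24],[0,0.9,0,-0.36],[0,1,0,-0.48],[0,1,0,-0.6],[0,1,0,-0.7],[0,1,0,-0.7]]]'; python3 - <<'E'
from h import *
print(rows(.6142,-.2250,.15,92))
E
```

```text
time_s: 12.85
eef_pos: [0.6685, -0.1517, 0.1491]
eef_rot: [-0.001, 0.864, 0.503, -0.001]
wrist_force: [-0.8, 0.2, -1.7]
opening: 0.57
grasp_force: 63.0
[-0.4528, -0.0555, -0.0043, -0.3671]
```

```bash
python3 -m handwheel '[[[-0.25,-0.03,0,-0.12],[-0.453,-0.0555,0,-0.24],[-0.453,-0.0555,0,-0.367],[-0.453,-0.0555,0.1,-0.367],[-0.453,-0.0555,0.1,-0.367],[-0.453,-0.0555,0.1,-0.367]]]'; python3 - <<'E'
from h import *
print(rows(.6142,-.2246,.0575,92))
c=wrist("w6");P=cloud(c);w=(P[...,0]>.5)&(P[...,0]<.67)&(P[...,1]<-.12)&(P[...,1]>-.36)
print(rect(P,w,.12,.16))
E
```

```text
time_s: 13.6
eef_pos: [0.6152, -0.2246, 0.1301]
eef_rot: [-0.001, 0.695, 0.719, -0.0]
wrist_force: [0.2, -0.1, -1.2]
opening: 0.569
grasp_force: 63.1
[0.0001, -0.0051, 0.3631, -0.0003]
(array([ 615.1, -225.2]), 76.1, 58.1, 1.2, np.float64(0.1423), 14701)
```

```bash
python3 -m handwheel '[[[0,0,0.1,0],[0,0,0.2,0],[0,0,0.3,0],[0,0,0.33,0],[0,0,0.355,0],[0,0,0.36,0],[0,0,0.36,0]]]'; python3 -m handwheel '[[[0,0,0,0],[0,0,0,0],[0,0,0,0]]]' 66;python3 -m handwheel '[[[0,0,-0.2,0],[0,0,-0.45,0],[0,0,-0.5,0],[0,0,-0.5,0]]]' 85; python3 - <<'E'
from h import *
c=wrist("w7");P=cloud(c);w=(P[...,0]>.5)&(P[...,0]<.67)&(P[...,1]<-.12)&(P[...,1]>-.256)
print(rect(P,w,.06,.08)); find()
print(rows(.5958,.1008,.15,148))
E
```

```text
time_s: 14.52
eef_pos: [0.6156, -0.2257, 0.0597]
eef_rot: [0.0, 0.694, 0.72, 0.0]
wrist_force: [-0.0, 0.7, -1.9]
opening: 0.57
grasp_force: 64.8
time_s: 14.9
eef_pos: [0.6156, -0.2256, 0.0596]
eef_rot: [0.0, 0.694, 0.72, 0.0]
wrist_force: [-0.3, -0.0, 0.6]
opening: 0.769
grasp_force: 0.0
time_s: 15.4
eef_pos: [0.6157, -0.2256, 0.1599]
eef_rot: [0.001, 0.694, 0.72, 0.0]
wrist_force: [-0.1, 0.5, -0.2]
opening: 0.991
grasp_force: 0.0
(array([ 615.6, -226. ]), 57.1, 50.1, -87.5, np.float64(0.0689), 4179)
[779.1, 99.2] 153.8 41.4 89.9 0.0603 hue None
[595.8, 100.7] 50.9 42.6 58.9 0.0651 hue 16.0
[469.8, 156.7] 49.8 43.2 -51.3 0.0653 hue 171.0
[718.9, 255.1] 160.1 12.7 -2.3 0.095 hue 0.0
[455.8, 47.9] 54.8 52.8 -1.4 0.0921 hue 0.0
[1.6309, -0.034, 0.0368, -0.6507]
```

```bash
python3 -m handwheel '[[[0.3,0,0,-0.12],[0.6,0,0,-0.24],[0.9,0,0,-0.36],[1,0,0,-0.48],[1,0,0,-0.6],[1,0,0,-0.6507]]]' 85; python3 - <<'E'
from h import *
print(rows(.5958,.1008,.15,148))
E
```

```text
time_s: 16.25
eef_pos: [0.6068, -0.0246, 0.1568]
eef_rot: [-0.002, 0.273, 0.962, -0.0]
wrist_force: [0.6, 0.6, -0.8]
opening: 0.997
grasp_force: 0.0
[0.3764, 0.5044, 0.0339, 0.0032]
```

```bash
python3 -m handwheel '[[[0.2,0.25,0,0],[0.37,0.5,0.03,0],[0.37,0.5,0.03,0],[0.37,0.5,0.03,0]]]'; python3 - <<'E'
from h import *
c=wrist("w8");P=cloud(c);w=np.linalg.norm(P[...,:2]-[.5958,.1008],axis=-1)<.045
print(rect(P,w,.058,.072))
print(rows(.5958,.1008,.05,148))
E
```

```text
time_s: 16.75
eef_pos: [0.5974, 0.0984, 0.1515]
eef_rot: [-0.001, 0.275, 0.961, -0.001]
wrist_force: [-0.6, 0.5, 0.2]
opening: 0.995
grasp_force: 0.0
(array([596.4, 100.7]), 50.1, 42.7, 57.0, np.float64(0.0649), 3261)
[0.0168, 0.0076, 0.5096, -0.0002]
```

```bash
python3 -m handwheel '[[[0.013,0.01,0.2,0],[0.013,0.01,0.4,0],[0.013,0.01,0.51,0],[0.013,0.01,0.51,0],[0.013,0.01,0.51,0]]]' 85; python3 -m handwheel '[[[0,0,0,0],[0,0,0,0],[0,0,0,0],[0,0,0,0],[0,0,0,0],[0,0,0,0]]]' 30; python3 -m handwheel '[[[0,0,-0.25,0],[0,0,-0.5,0],[0,0,-0.5,0]]]'; python3 - <<'E'
from h import *
print(rows(.6125,-.1726,.15,92))
E
```

```text
time_s: 17.42
eef_pos: [0.5981, 0.1005, 0.0521]
eef_rot: [0.001, 0.276, 0.961, 0.0]
wrist_force: [0.2, -0.4, 0.6]
opening: 0.994
grasp_force: 0.0
time_s: 18.18
eef_pos: [0.5982, 0.1013, 0.0525]
eef_rot: [0.001, 0.276, 0.961, 0.0]
wrist_force: [-0.1, -1.8, 6.1]
opening: 0.574
grasp_force: 62.8
time_s: 18.55
eef_pos: [0.6005, 0.1017, 0.1564]
eef_rot: [0.005, 0.275, 0.961, 0.001]
wrist_force: [-0.1, -0.1, -0.6]
opening: 0.572
grasp_force: 62.6
[-0.7775, -1.1315, 0.032, 0.6518]
```

```bash
python3 -m handwheel '[[[-0.2,-0.25,0,0.12],[-0.4,-0.5,0,0.24],[-0.6,-0.75,0,0.36],[-0.7775,-1,0,0.48],[-0.7775,-1,0,0.6],[-0.7775,-1,0,0.652],[-0.7775,-1,0,0.652]]]'; python3 - <<'E'
from h import *
print(rows(.6130,-.1742,.13,92))
E
```

```text
time_s: 19.42
eef_pos: [0.6223, -0.1504, 0.1497]
eef_rot: [-0.001, 0.695, 0.719, -0.0]
wrist_force: [-0.5, 0.7, -1.0]
opening: 0.569
grasp_force: 62.6
[-0.1175, -0.0505, 0.0983, -0.0002]
```

```bash
python3 -m handwheel '[[[-0.117,-0.05,0,0],[-0.117,-0.05,0.1,0],[-0.117,-0.05,0.1,0],[-0.117,-0.05,0.1,0]]]'; python3 - <<'E'
from h import *
print(rows(.6130,-.1742,.0585,92))
wrist("w9")
E
```

```text
time_s: 19.92
eef_pos: [0.6137, -0.1733, 0.1304]
eef_rot: [-0.001, 0.694, 0.72, -0.0]
wrist_force: [-0.4, 0.0, -0.9]
opening: 0.573
grasp_force: 62.6
[-0.0045, -0.0039, 0.3597, 0.0004]
```

View pics/w9.png

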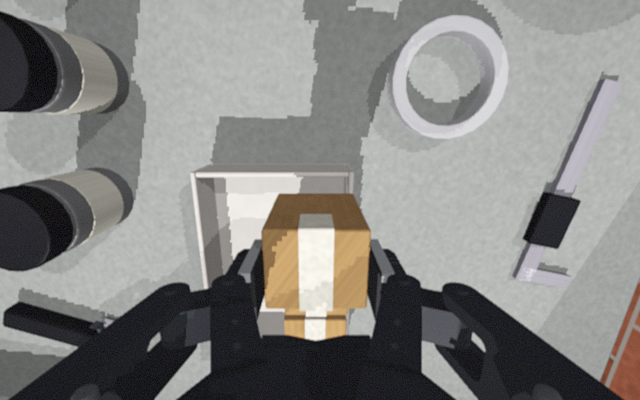

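The short carton at (315,250) hangs square above its gap, with the mid carton just behind it at (315,320). Lowering it now.

```bash
python3 -m handwheel '[[[-0.004,-0.004,0.1,0],[-0.004,-0.004,0.2,0],[-0.004,-0.004,0.28,0],[-0.004,-0.004,0.32,0],[-0.004,-0.004,0.35,0],[-0.004,-0.004,0.36,0],[-0.004,-0.004,0.36,0]]]'; python3 -m handwheel '[[[0,0,0,0],[0,0,0,0],[0,0,0,0]]]' 66;python3 -m handwheel '[[[0,0,-0.2,0],[0,0,-0.45,0],[0,0,-0.5,0],[0,0,-0.5,0]]]' 85; python3 - <<'E'
from h import *
c=wrist("w10");P=cloud(c);w=(P[...,0]>.5)&(P[...,0]<.67)&(P[...,1]<-.12)&(P[...,1]>-.196)
print(rect(P,w,.06,.08)); find()
print(rows(.4558,.0480,.20,92))
E
```

```text
time_s: 20.85
eef_pos: [0.6134, -0.1752, 0.0595]
eef_rot: [0.0, 0.695, 0.719, 0.0]
wrist_force: [0.4, -0.4, -1.1]
opening: 0.572
grasp_force: 62.6
time_s: 21.22
eef_pos: [0.6133, -0.1752, 0.0595]
eef_rot: [0.0, 0.695, 0.719, 0.0]
wrist_force: [-0.2, -0.3, -0.2]
opening: 0.769
grasp_force: 0.0
time_s: 21.72
eef_pos: [0.6135, -0.1752, 0.1599]
eef_rot: [0.001, 0.695, 0.719, 0.0]
wrist_force: [-0.2, 0.8, -0.1]
opening: 0.994
grasp_force: 0.0
(array([ 613. , -174.5]), 50.0, 42.8, 1.7, np.float64(0.0689), 3172)
[779.3, 100.3] 150.7 41.4 89.9 0.0602 hue None
[623.3, -255.0] 59.4 47.1 -24.4 0.069 hue 16.0
[469.9, 156.9] 50.1 42.5 -51.2 0.0651 hue 171.0
[719.2, 254.6] 162.1 11.5 -2.6 0.0948 hue 0.0
[455.8, 47.7] 55.0 52.4 0.4 0.0921 hue 0.0
[1.1392, -0.7431, -0.213, -0.0004]
```

```bash
python3 -m handwheel '[[[0.2,-0.15,-0.2,0],[0.45,-0.35,-0.2,0],[0.7,-0.55,-0.2,0],[0.9,-0.74,-0.2,0],[1,-0.74,-0.2,0],[1,-0.74,-0.2,0]]]' 85; python3 - <<'E'
from h import *
print(rows(.4560,.0478,.18,92))
E
```

```text
time_s: 22.58
eef_pos: [0.4571, 0.021, 0.1978]
eef_rot: [-0.001, 0.694, 0.72, -0.001]
wrist_force: [0.7, -0.6, 0.1]
opening: 0.994
grasp_force: 0.0
[0.1342, -0.0006, 0.0888, 0.0012]
```

```bash
python3 -m handwheel '[[[0.134,0,0,0],[0.134,0,0,0],[0.134,0,0.2,0],[0.134,0,0.4,0],[0.134,0,0.6,0],[0.134,0,0.6,0],[0.134,0,0.6,0]]]' 85; python3 -m handwheel '[[[0,0,0,0],[0,0,0,0],[0,0,0,0],[0,0,0,0],[0,0,0,0],[0,0,0,0]]]' 35; python3 -m handwheel '[[[0,0,-0.25,0],[0,0,-0.5,0],[0,0,-0.5,0]]]'; python3 - <<'E'
from h import *
print(rows(.5537,-.183,.17,92))
E
```

```text
time_s: 23.45
eef_pos: [0.4584, 0.0457, 0.08]
eef_rot: [0.0, 0.695, 0.719, 0.0]
wrist_force: [0.3, -0.9, 0.1]
opening: 0.992
grasp_force: 0.0
time_s: 24.2
eef_pos: [0.4585, 0.0463, 0.081]
eef_rot: [0.001, 0.695, 0.719, 0.001]
wrist_force: [-3.4, -1.0, 9.0]
opening: 0.633
grasp_force: 61.4
time_s: 24.58
eef_pos: [0.4606, 0.0462, 0.1839]
eef_rot: [0.004, 0.695, 0.719, 0.003]
wrist_force: [0.0, -0.9, -2.9]
opening: 0.631
grasp_force: 65.5
[-1.1614, 0.4254, 0.0696, -0.0001]
```

```bash
python3 -m handwheel '[[[-0.2,0.1,0,0],[-0.45,0.2,0,0],[-0.7,0.3,0,0],[-0.9,0.425,0,0],[-1,0.425,0,0],[-1,0.425,0,0]]]'; python3 - <<'E'
from h import *
print(rows(.5537,-.1845,.15,92))
E
```

```text
time_s: 25.32
eef_pos: [0.5481, -0.151, 0.1777]
eef_rot: [-0.001, 0.696, 0.719, -0.0]
wrist_force: [-0.1, 0.7, -2.4]
opening: 0.628
grasp_force: 65.3
[-0.1683, 0.0224, 0.1386, -0.0016]
```

```bash
python3 -m handwheel '[[[-0.168,0.022,0,0],[-0.168,0.022,0.1,0],[-0.168,0.022,0.1,0],[-0.168,0.022,0.1,0]]]'; python3 - <<'E'
from h import *
print(rows(.5537,-.1845,.087,92))
wrist("w11")
E
```

```text
time_s: 25.82
eef_pos: [0.5545, -0.1826, 0.1593]
eef_rot: [-0.0, 0.694, 0.72, 0.0]
wrist_force: [0.8, 0.9, -1.2]
opening: 0.63
grasp_force: 65.3
[-0.0094, -0.0041, 0.3614, 0.0004]
```

View pics/w11.png

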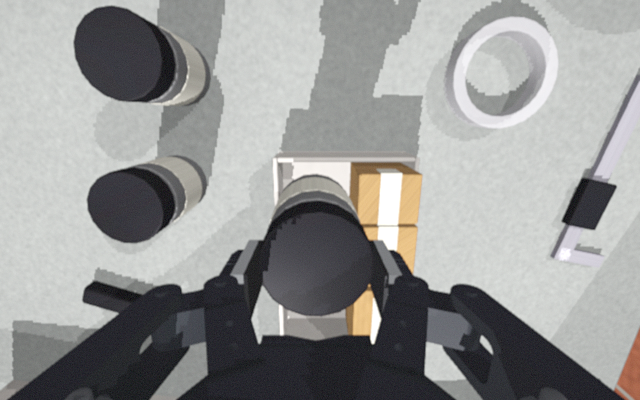

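The jar at (315,260) is over its corner beside the carton row at (385,230). Lowering it now.

```bash
python3 -m handwheel '[[[-0.009,-0.004,0.1,0],[-0.009,-0.004,0.2,0],[-0.009,-0.004,0.28,0],[-0.009,-0.004,0.32,0],[-0.009,-0.004,0.35,0],[-0.009,-0.004,0.36,0],[-0.009,-0.004,0.36,0]]]'; python3 -m handwheel '[[[0,0,0,0],[0,0,0,0],[0,0,0,0]]]' 72;python3 -m handwheel '[[[0,0,-0.2,0],[0,0,-0.45,0],[0,0,-0.5,0],[0,0,-0.5,0]]]' 85; python3 - <<'E'
from h import *
c=wrist("w12");P=cloud(c);w=(P[...,0]>.5)&(P[...,0]<.67)&(P[...,1]<-.12)&(P[...,1]>-.36)
print(rect(P,w,.085,.1)); find()
print(rows(.4256,-.0797,.19,92))
E
```

```text
time_s: 26.75
eef_pos: [0.5543, -0.1858, 0.0874]
eef_rot: [0.0, 0.695, 0.719, 0.0]
wrist_force: [0.5, 0.0, -2.7]
opening: 0.629
grasp_force: 65.3
time_s: 27.12
eef_pos: [0.5543, -0.1858, 0.0875]
eef_rot: [0.0, 0.695, 0.719, 0.0]
wrist_force: [-0.3, -0.5, -0.2]
opening: 0.844
grasp_force: 0.0
time_s: 27.62
eef_pos: [0.5544, -0.1859, 0.1878]
eef_rot: [0.001, 0.695, 0.719, 0.0]
wrist_force: [-0.1, -0.9, -0.9]
opening: 0.995
grasp_force: 0.0
(array([ 552.4, -183.9]), 54.8, 54.7, -8.8, np.float64(0.0957), 3564)
[779.4, 99.1] 153.7 41.0 -89.9 0.0601 hue None
[469.8, 156.6] 49.9 43.5 -51.0 0.0655 hue 171.0
[718.8, 254.5] 160.6 12.2 -2.1 0.0952 hue 0.0
[551.5, -177.7] 54.5 41.5 3.9 0.0958 hue 0.0
[0.5491, -0.6194, -0.0222, -0.0004]
```

```bash
python3 -m handwheel '[[[0.15,-0.2,-0.02,0],[0.35,-0.4,-0.02,0],[0.549,-0.62,-0.02,0],[0.549,-0.62,-0.02,0],[0.549,-0.62,-0.02,0]]]' 85; python3 - <<'E'
from h import *
print(rows(.4256,-.0797,.078,92))
c=wrist("w13");P=cloud(c);w=np.linalg.norm(P[...,:2]-[.4255,-.0797],axis=-1)<.05
print(rect(P,w,.085,.1))
E
```

```text
time_s: 28.35
eef_pos: [0.4264, -0.0803, 0.1906]
eef_rot: [-0.0, 0.695, 0.719, -0.0]
wrist_force: [0.3, 0.1, 0.6]
opening: 0.992
grasp_force: 0.0
[0.003, -0.0041, 0.5629, -0.0002]
(array([425.6, -79.6]), 55.0, 54.9, -89.3, np.float64(0.0917), 3339)
```

```bash
python3 -m handwheel '[[[0.005,-0.004,0.2,0],[0.005,-0.004,0.4,0],[0.005,-0.004,0.56,0],[0.005,-0.004,0.56,0],[0.005,-0.004,0.56,0]]]' 85; python3 -m handwheel '[[[0,0,0,0],[0,0,0,0],[0,0,0,0],[0,0,0,0],[0,0,0,0],[0,0,0,0]]]' 35; python3 -m handwheel '[[[0,0,-0.25,0],[0,0,-0.5,0],[0,0,-0.55,0],[0,0,-0.55,0]]]'; python3 - <<'E'
from h import *
print(rows(.5558,-.305,.19,92)) ; print(rows(.5579,-.3055,.19,92))
E
```

```text
time_s: 29.02
eef_pos: [0.4267, -0.08, 0.0799]
eef_rot: [0.0, 0.695, 0.719, 0.0]
wrist_force: [0.2, 0.4, 0.5]
opening: 0.996
grasp_force: 0.0
time_s: 29.78
eef_pos: [0.4265, -0.0798, 0.0808]
eef_rot: [0.001, 0.695, 0.719, 0.0]
wrist_force: [-2.5, 0.7, 7.9]
opening: 0.633
grasp_force: 61.7
time_s: 30.28
eef_pos: [0.4255, -0.0792, 0.1892]
eef_rot: [0.001, 0.695, 0.719, 0.0]
wrist_force: [-0.4, -0.9, -2.9]
opening: 0.631
grasp_force: 65.9
[-1.1507, 0.6122, -0.0038, -0.0003]
[-1.1536, 0.6226, -0.0038, -0.0003]
```

```bash
python3 - <<'E'
from h import *
print(rows(.5553,-.2447,.19,92))
E
python3 -m handwheel '[[[-0.2,0.15,0,0],[-0.4,0.3,0,0],[-0.6,0.45,0,0],[-0.8,0.6,0,0],[-0.85,0.62,0,0],[-0.85,0.62,0,0],[-0.85,0.62,0,0]]]'; python3 - <<'E'
from h import *
print(rows(.5553,-.2447,.087,92))
c=wrist("w14");P=cloud(c);w=(P[...,0]>.5)&(P[...,0]<.59)&(P[...,1]<-.12)&(P[...,1]>-.36)
print(rect(P,w,.18,.22))
E
```

```text
[-0.8493, 0.62, -0.0038, -0.0003]
time_s: 31.15
eef_pos: [0.5541, -0.2434, 0.1879]
eef_rot: [-0.001, 0.695, 0.719, -0.0]
wrist_force: [-0.4, -0.2, -2.5]
opening: 0.628
grasp_force: 65.7
[-0.0067, 0.0055, 0.5043, -0.0]
(array([ 555.3, -241.4]), 61.7, 58.1, 39.2, np.float64(0.1989), 12871)
```

```bash
python3 -m handwheel '[[[-0.007,0.005,0.15,0],[-0.007,0.005,0.3,0],[-0.007,0.005,0.4,0],[-0.007,0.005,0.45,0],[-0.007,0.005,0.49,0],[-0.007,0.005,0.502,0],[-0.007,0.005,0.502,0]]]'; python3 -m handwheel '[[[0,0,0,0],[0,0,0,0],[0,0,0,0]]]' 72;python3 -m handwheel '[[[0,0,-0.2,0],[0,0,-0.45,0],[0,0,-0.5,0],[0,0,-0.5,0]]]' 85; python3 - <<'E'
from h import *
c=wrist("w15");P=cloud(c);w=(P[...,0]>.5)&(P[...,0]<.67)&(P[...,1]<-.212)&(P[...,1]>-.36)
print(rect(P,w,.085,.1)); find()
print(rows(.4152,-.1815,.19,92))
E
```

```text
time_s: 32.08
eef_pos: [0.5567, -0.2465, 0.0892]
eef_rot: [0.0, 0.695, 0.719, 0.0]
wrist_force: [-0.3, 0.4, -2.8]
opening: 0.63
grasp_force: 65.8
time_s: 32.45
eef_pos: [0.5566, -0.2465, 0.0892]
eef_rot: [0.0, 0.695, 0.719, 0.0]
wrist_force: [0.2, 0.3, -0.7]
opening: 0.843
grasp_force: 0.0
time_s: 32.95
eef_pos: [0.5567, -0.2465, 0.1895]
eef_rot: [0.001, 0.695, 0.719, 0.0]
wrist_force: [0.3, 1.0, -0.3]
opening: 0.997
grasp_force: 0.0
(array([ 555.9, -246.5]), 55.2, 55.1, -42.6, np.float64(0.0957), 3503)
[779.1, 98.8] 153.6 41.7 -89.2 0.0601 hue None
[613.4, -202.9] 100.9 50.7 -87.3 0.0688 hue 16.0
[469.9, 156.9] 50.3 43.3 -52.0 0.0652 hue 171.0
[557.2, -174.7] 54.7 33.7 -33.7 0.0961 hue 0.0
[0.3448, -0.6901, -0.0144, -0.0004]
```

```bash
python3 -m handwheel '[[[0.1,-0.2,0,0],[0.2,-0.4,0,0],[0.345,-0.69,0,0],[0.345,-0.69,0,0],[0.345,-0.69,0,0],[0.345,-0.69,0,0]]]' 85; python3 - <<'E'
from h import *
c=wrist("w16");P=cloud(c);w=np.linalg.norm(P[...,:2]-[.4152,-.1818],axis=-1)<.05
print(rect(P,w,.085,.1))
print(rows(.4152,-.1818,.078,92))
E
```

```text
time_s: 33.8
eef_pos: [0.4171, -0.1828, 0.1888]
eef_rot: [0.0, 0.695, 0.719, 0.0]
wrist_force: [0.4, -0.2, -0.4]
opening: 0.995
grasp_force: 0.0
(array([ 415.2, -182.1]), 55.1, 54.7, -10.8, np.float64(0.0916), 3373)
[0.0051, -0.0091, 0.5538, -0.0004]
```

```bash
python3 -m handwheel '[[[0.005,-0.008,0.2,0],[0.005,-0.008,0.4,0],[0.005,-0.008,0.553,0],[0.005,-0.008,0.553,0],[0.005,-0.008,0.553,0]]]' 85; python3 -m handwheel '[[[0,0,0,0],[0,0,0,0],[0,0,0,0],[0,0,0,0],[0,0,0,0],[0,0,0,0]]]' 35; python3 -m handwheel '[[[0,0,-0.25,0],[0,0,-0.5,0],[0,0,-0.55,0],[0,0,-0.55,0],[0,0,-0.55,0]]]'; python3 - <<'E'
from h import *
print(rows(.5570,-.3062,.19,92))
E
```

```text
time_s: 34.48
eef_pos: [0.4154, -0.1818, 0.079]
eef_rot: [0.001, 0.695, 0.719, 0.0]
wrist_force: [0.0, -0.3, -0.4]
opening: 0.996
grasp_force: 0.0
time_s: 35.22
eef_pos: [0.4155, -0.1818, 0.0798]
eef_rot: [0.001, 0.695, 0.719, 0.0]
wrist_force: [-1.2, 0.7, 6.7]
opening: 0.63
grasp_force: 62.6
time_s: 35.85
eef_pos: [0.4133, -0.1802, 0.1861]
eef_rot: [-0.002, 0.695, 0.719, -0.0]
wrist_force: [-0.6, -0.7, -2.7]
opening: 0.633
grasp_force: 65.5
[-0.6544, 0.6967, -0.0193, -0.0004]
```

```bash
python3 -m handwheel '[[[-0.2,0.2,0,0],[-0.4,0.4,0,0],[-0.6,0.6,0,0],[-0.65,0.695,0,0],[-0.65,0.695,0,0],[-0.65,0.695,0.2,0],[-0.65,0.695,0.2,0],[-0.65,0.695,0.2,0]]]'; python3 - <<'E'
from h import *
print(rows(.5565,-.3062,.0865,92))
wrist("w17")
E
```

```text
time_s: 36.85
eef_pos: [0.5573, -0.3057, 0.1484]
eef_rot: [-0.0, 0.695, 0.719, -0.0]
wrist_force: [0.6, -0.2, -2.5]
opening: 0.634
grasp_force: 65.3
[-0.0021, -0.0042, 0.3096, -0.0003]
```

View pics/w17.png

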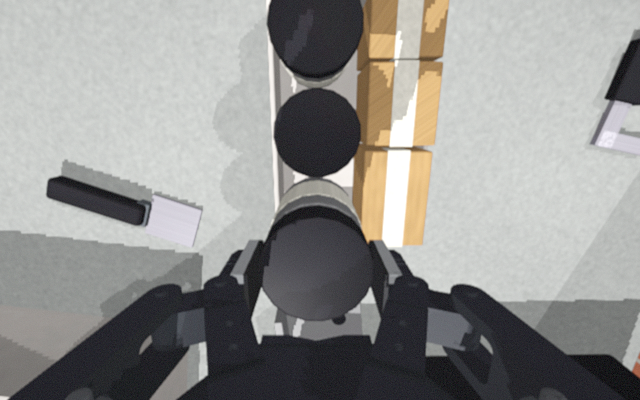

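The last jar at (318,265) lines up behind the two packed jars at (316,130) and (315,25). Lowering it now.

```bash
python3 -m handwheel '[[[0,-0.004,0.1,0],[0,-0.004,0.2,0],[0,-0.004,0.25,0],[0,-0.004,0.28,0],[0,-0.004,0.3,0],[0,-0.004,0.307,0],[0,-0.004,0.307,0]]]'; python3 -m handwheel '[[[0,0,0,0],[0,0,0,0],[0,0,0,0]]]' 72;python3 -m handwheel '[[[0,0,-0.2,0],[0,0,-0.45,0],[0,0,-0.7,0],[0,0,-0.7,0],[0,0,-0.7,0]]]' 85; python3 - <<'E'
from h import *
c=wrist("w18");P=cloud(c);w=(P[...,0]>.5)&(P[...,0]<.67)&(P[...,1]<-.275)&(P[...,1]>-.36)
print(rect(P,w,.085,.1))
# scraper: near-black handle and blade
t=ctrl.camera("top")
for C,Q in((c,P),(t,cloud(t))):
    g=cv2.cvtColor(C["color"],cv2.COLOR_RGB2HSV);w=(abs(Q[...,0]-.37)<.12)&(abs(Q[...,1]+.32)<.1)
    print("handle",rect(Q,w&(g[...,2]<60),.012,.026)); print("hi",rect(Q,w,.010,.026))
# drawer/knob
Q=cloud(t);print("front",rect(Q,box(110,140,225,190),.08,.094));print("knob",rect(Q,box(150,170,175,186),.055,.085))
print("knob2",rect(Q,(Q[...,0]<.60)&(Q[...,0]>.52)&(abs(Q[...,1]-.36)<.05),.045,.09))
print("unit",rect(Q,box(100,60,230,175),.096,.104))
E
```

```text
time_s: 37.78
eef_pos: [0.5572, -0.3064, 0.087]
eef_rot: [0.0, 0.695, 0.719, 0.0]
wrist_force: [-0.4, 0.6, -2.3]
opening: 0.629
grasp_force: 65.3
time_s: 38.15
eef_pos: [0.5573, -0.3065, 0.0872]
eef_rot: [0.0, 0.695, 0.719, 0.0]
wrist_force: [-0.3, -0.2, 0.2]
opening: 0.846
grasp_force: 0.0
time_s: 38.78
eef_pos: [0.5568, -0.3061, 0.2264]
eef_rot: [-0.0, 0.695, 0.719, -0.0]
wrist_force: [-0.3, 0.7, -0.8]
opening: 0.991
grasp_force: 0.0
(array([ 556.9, -306.7]), 54.9, 54.8, 41.2, np.float64(0.0956), 2677)
handle (array([ 348.6, -321.2]), 86.6, 20.4, -17.3, np.float64(0.0172), 1177)
hi (array([ 347.8, -322. ]), 90.8, 22.2, -17.9, np.float64(0.0172), 1411)
handle (array([0., 0.]), 0.0, 0.0, 0.0, np.float64(nan), 0)
hi (array([0., 0.]), 0.0, 0.0, 0.0, np.float64(nan), 0)
front (array([641.6, 361.1]), 222.7, 67.2, -87.1, np.float64(0.0873), 604)
knob (array([591.5, 364.1]), 33.7, 26.1, -0.2, np.float64(0.0709), 108)
knob2 (array([587.6, 364.2]), 26.5, 24.6, 85.0, np.float64(0.0723), 93)
unit (array([768.1, 357.9]), 250.1, 222.9, -2.9, np.float64(0.0999), 6491)
  return _methods._mean(a, axis=axis, dtype=dtype,
  ret = ret.dtype.type(ret / rcount)
```

```bash
python3 - <<'E'
from h import *
W=[(.557,-.306,.226,92),(.545,-.12,.25,115),(.535,.05,.25,145),(.53,.22,.25,180),(.53,.355,.22,180)]
for a,b in zip(W,W[1:]):print(rows(*b,frm=a))
E
```

```text
[0.9315, -0.0275, -0.12, -0.2676]
[0.7915, 0.3139, -0.0, -0.3491]
[0.508, 0.6819, -0.0, -0.4072]
[0.0, 0.675, 0.15, 0.0]
```

```bash
python3 -m handwheel '[[[0.3,0,-0.12,-0.1],[0.6,0,-0.12,-0.2],[0.93,-0.0275,-0.12,-0.2676],[0.93,-0.0275,-0.12,-0.2676],[0.93,-0.0275,-0.12,-0.2676]]]' 85; python3 -m handwheel '[[[0.25,0.1,0,-0.12],[0.5,0.2,0,-0.24],[0.79,0.314,0,-0.349],[0.79,0.314,0,-0.349],[0.79,0.314,0,-0.349]]]'; python3 -m handwheel '[[[0.15,0.2,0,-0.12],[0.3,0.4,0,-0.24],[0.508,0.68,0,-0.36],[0.508,0.68,0,-0.407],[0.508,0.68,0,-0.407],[0.508,0.68,0,-0.407]]]'; python3 -m handwheel '[[[0,0.25,0.05,0],[0,0.5,0.1,0],[0,0.675,0.15,0],[0,0.675,0.15,0],[0,0.675,0.15,0]]]'
python3 - <<'E'
from h import *
c=wrist("w19");P=cloud(c);t=ctrl.camera("top");Q=cloud(t);cv2.imwrite("pics/top1.png",t["color"][...,::-1])
for C in(P,Q):
    print("knob",rect(C,(C[...,0]<.605)&(C[...,0]>.52)&(abs(C[...,1]-.36)<.06),.050,.08))
    print("frontrim",rect(C,(C[...,0]<.70)&(C[...,0]>.52)&(abs(C[...,1]-.36)<.13),.081,.095))
E
```

```text
time_s: 39.5
eef_pos: [0.5448, -0.1204, 0.2497]
eef_rot: [-0.001, 0.537, 0.843, -0.0]
wrist_force: [-1.1, -1.0, 0.5]
opening: 0.994
grasp_force: 0.0
time_s: 40.12
eef_pos: [0.5357, 0.0479, 0.2502]
eef_rot: [-0.0, 0.302, 0.953, -0.0]
wrist_force: [-0.2, -0.4, -0.7]
opening: 0.994
grasp_force: 0.0
time_s: 40.88
eef_pos: [0.531, 0.2169, 0.2504]
eef_rot: [-0.0, 0.003, 1.0, -0.0]
wrist_force: [-0.3, -0.2, 0.5]
opening: 0.994
grasp_force: 0.0
time_s: 41.5
eef_pos: [0.5311, 0.3523, 0.2207]
eef_rot: [-0.0, 0.002, 1.0, -0.0]
wrist_force: [-0.1, -0.8, 0.0]
opening: 0.996
grasp_force: 0.0
knob (array([590.2, 365.3]), 29.5, 26.9, -0.2, np.float64(0.071), 591)
frontrim (array([631.6, 353.7]), 192.1, 30.2, 88.1, np.float64(0.0874), 3372)
knob (array([588.4, 364.1]), 32.5, 21.5, 25.4, np.float64(0.0702), 86)
frontrim (array([658.7, 362.8]), 222.7, 84.5, 88.8, np.float64(0.0872), 617)
```

View pics/w19.png

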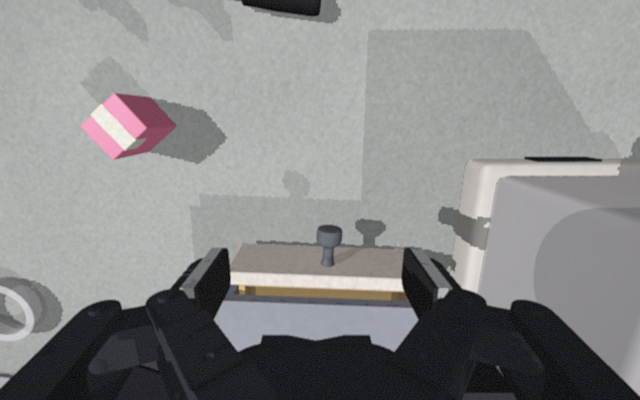

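The wrist view shows the dark knob head at (329,235), standing out from the white drawer front, whose edge runs from (240,245) to (410,252). The drawer is slightly ajar.

```bash
python3 - <<'E'
from h import *
c=dict(np.load("pics/w19.npz"));t=dict(np.load("pics/top0.npz"))
for n,C in(("wrist",c),("top",t)):
    P=cloud(C).reshape(-1,3)
    for nm,lo,hi in(("front",.084,.092),("unit",.096,.104)):
        q=P[(P[:,2]>lo)&(P[:,2]<hi)&(P[:,0]<.72)&(P[:,0]>.55)&(abs(P[:,1]-.365)<.1)]
        b=np.arange(.27,.46,.01);xs=[(y+.005,q[abs(q[:,1]-y-.005)<.005][:,0]) for y in b]
        xs=np.array([(y,np.percentile(x,3),np.percentile(x,97)) for y,x in xs if len(x)>2])
        if len(xs)>3:
            f=np.polyfit(xs[:,0],xs[:,1],1);g=np.polyfit(xs[:,0],xs[:,2],1);print(n,nm,"min edge yaw",-np.rad2deg(f[0]).round(2),"x@.364",np.polyval(f,.364).round(4),"max",-np.rad2deg(g[0]).round(2),np.polyval(g,.364).round(4))
    k=P[(P[:,2]>.04)&(P[:,2]<.085)&(P[:,0]<.607)&(P[:,0]>.52)&(abs(P[:,1]-.36)<.05)]
    print(n,"knob",k.min(0).round(4),k.max(0).round(4),np.percentile(k,[5,50,95],axis=0).round(4).tolist())
E
```

```text
wrist front min edge yaw -3.63 x@.364 0.6197 max -2.79 0.6451
wrist unit min edge yaw -3.15 x@.364 0.6449 max 0.46 0.6853
wrist knob [0.5754 0.3518 0.0491] [0.6069 0.3788 0.0772] [[0.5761, 0.354, 0.0573], [0.5827, 0.3652, 0.0706], [0.6034, 0.3763, 0.0757]]
top front min edge yaw -2.75 x@.364 0.6188 max -3.19 0.6393
top unit min edge yaw -2.6 x@.364 0.6456 max -0.0 0.7171
top knob [0.5753 0.352  0.0581] [0.6064 0.3763 0.0814] [[0.5758, 0.3534, 0.0621], [0.5852, 0.3621, 0.0709], [0.6039, 0.3741, 0.0767]]
```

```bash
python3 - <<'E'
from h import *
print(rows(.584,.365,.12,177.1))
E
```

```text
[-0.2635, 0.0647, 0.5061, 0.0313]
```

```bash
python3 -m handwheel '[[[-0.13,0.03,0.2,0],[-0.263,0.065,0.4,0.031],[-0.263,0.065,0.506,0.031],[-0.263,0.065,0.506,0.031],[-0.263,0.065,0.506,0.031]]]' 60; python3 - <<'E'
from h import *
print(rows(.584,.365,.051,177.1))
c=wrist("w20");P=cloud(c).reshape(-1,3);k=P[(P[:,2]>.04)&(P[:,2]<.085)&(P[:,0]<.607)&(P[:,0]>.52)&(abs(P[:,1]-.36)<.03)]
print(len(k),np.percentile(k,[2,98],axis=0).round(4).tolist())
E
```

```text
time_s: 42.22
eef_pos: [0.5835, 0.3669, 0.1215]
eef_rot: [0.001, 0.024, 1.0, 0.0]
wrist_force: [0.3, -0.2, -0.1]
opening: 0.704
grasp_force: 0.0
[-0.0032, -0.0093, 0.3525, 0.0021]
1412 [[0.576, 0.353, 0.0555], [0.6057, 0.3782, 0.076]]
```

```bash
python3 -m handwheel '[[[-0.003,-0.006,0.15,0],[-0.003,-0.006,0.3,0],[-0.003,-0.006,0.35,0],[-0.003,-0.006,0.35,0],[-0.003,-0.006,0.35,0]]]' 60; python3 -m handwheel '[[[0,0,0,0],[0,0,0,0],[0,0,0,0],[0,0,0,0],[0,0,0,0],[0,0,0,0],[0,0,0,0]]]' 15; python3 -m handwheel '[[[0.08,0,0,0],[0.16,0,0,0],[0.24,0,0,0],[0.32,0,0,0],[0.4,0,0,0],[0.48,0,0,0],[0.54,0,0,0],[0.575,0,0,0],[0.575,0,0,0],[0.575,0,0,0]]]'
```

```text
time_s: 42.9
eef_pos: [0.5847, 0.3662, 0.0516]
eef_rot: [0.001, 0.024, 1.0, 0.001]
wrist_force: [-1.1, 0.3, -0.1]
opening: 0.705
grasp_force: 0.0
time_s: 43.78
eef_pos: [0.5843, 0.3664, 0.0508]
eef_rot: [0.001, 0.024, 1.0, 0.001]
wrist_force: [-1.5, 2.7, 5.5]
opening: 0.299
grasp_force: 58.9
time_s: 45.02
eef_pos: [0.4691, 0.3719, 0.0508]
eef_rot: [0.001, 0.024, 1.0, 0.001]
wrist_force: [-0.9, 2.9, 7.8]
opening: 0.3
grasp_force: 61.5
```

```bash
python3 -m handwheel '[[[0,0,0,0],[0,0,0,0],[0,0,0,0]]]' 60; python3 -m handwheel '[[[0,0,-0.25,0],[0,0,-0.5,0],[0,0,-0.75,0],[0,0,-0.95,0],[0,0,-0.95,0],[0,0,-0.95,0]]]'; python3 - <<'E'
from h import *
c=wrist("w21");t=ctrl.camera("top");np.savez("pics/top2.npz",**t);cv2.imwrite("pics/top2.png",cv2.resize(t["color"][60:300,100:480,::-1],None,fx=2,fy=2))
for n,C in(("w",c),("t",t)):
    P=cloud(C).reshape(-1,3)
    k=P[(P[:,2]>.04)&(P[:,2]<.085)&(P[:,0]<.49)&(P[:,0]>.43)&(abs(P[:,1]-.37)<.03)]
    print(n,len(k),np.percentile(k,[2,98],axis=0).round(4).tolist() if len(k) else 0)
    q=P[(P[:,2]>.015)&(P[:,2]<.03)&(P[:,0]<.66)&(P[:,0]>.50)&(abs(P[:,1]-.37)<.1)]
    print(" floor",len(q),np.percentile(q,[2,50,98],axis=0).round(4).tolist() if len(q) else 0)
P=cloud(t);print("scr",rect(P,(abs(P[...,0]-.37)<.12)&(abs(P[...,1]+.32)<.1),.011,.03))
E
```

```text
time_s: 45.4
eef_pos: [0.4682, 0.3706, 0.0489]
eef_rot: [-0.001, 0.024, 1.0, -0.0]
wrist_force: [0.5, -0.1, 0.1]
opening: 0.708
grasp_force: 0.0
time_s: 46.15
eef_pos: [0.4682, 0.3707, 0.2386]
eef_rot: [-0.001, 0.024, 1.0, -0.0]
wrist_force: [0.2, -0.4, -0.0]
opening: 0.706
grasp_force: 0.0
w 569 [[0.461, 0.3582, 0.0554], [0.4887, 0.3842, 0.0761]]
 floor 9285 [[0.5037, 0.2818, 0.0201], [0.6009, 0.3624, 0.0219], [0.6576, 0.4452, 0.0244]]
t 107 [[0.4604, 0.3576, 0.0613], [0.4892, 0.3805, 0.0779]]
 floor 2800 [[0.5331, 0.2947, 0.0185], [0.5936, 0.3752, 0.0222], [0.6568, 0.4549, 0.0268]]
scr (array([ 346.5, -321.9]), 91.3, 23.2, -18.1, np.float64(0.0175), 299)
```

View pics/top2.png

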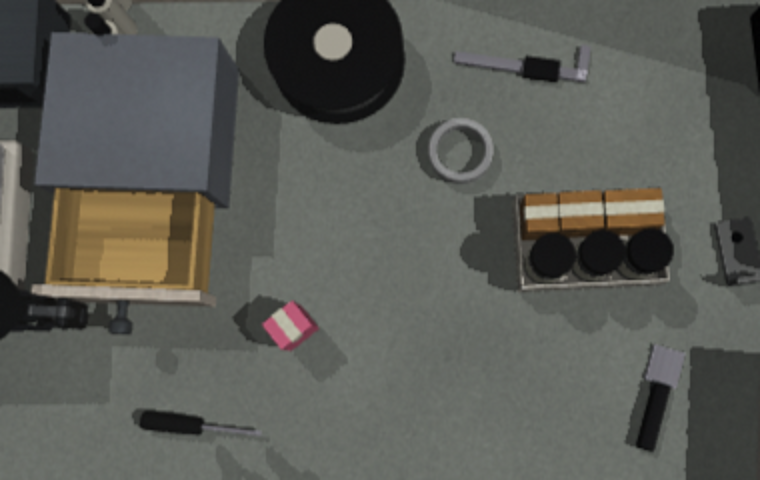

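```bash
python3 - <<'E'
from h import *
W=[(.4682,.3707,.2386,177.2),(.47,.18,.25,177.2),(.46,-.01,.25,171),(.42,-.19,.25,165),(.3594,-.3259,.16,162)]
for a,b in zip(W,W[1:]):print(rows(*b,frm=a))
E
```

```text
[-0.0556, -0.9519, -0.057, 0.0]
[0.0035, -0.9513, -0.0, 0.0721]
[0.0567, -0.9202, -0.0, 0.0698]
[0.1168, -0.7348, 0.45, 0.0349]
```

```bash
python3 -m handwheel '[[[-0.02,-0.3,-0.057,0],[-0.04,-0.6,-0.057,0],[-0.0556,-0.95,-0.057,0],[-0.0556,-0.95,-0.057,0],[-0.0556,-0.95,-0.057,0]]]' 60; python3 -m handwheel '[[[0,-0.3,0,0.03],[0,-0.6,0,0.05],[0,-0.95,0,0.072],[0,-0.95,0,0.072],[0,-0.95,0,0.072]]]'; python3 -m handwheel '[[[0.02,-0.3,0,0.03],[0.04,-0.6,0,0.05],[0.057,-0.92,0,0.07],[0.057,-0.92,0,0.07],[0.057,-0.92,0,0.07]]]'; python3 -m handwheel '[[[0.05,-0.25,0.1,0.03],[0.1,-0.5,0.25,0.035],[0.117,-0.735,0.45,0.035],[0.117,-0.735,0.45,0.035],[0.117,-0.735,0.45,0.035]]]' 50; python3 - <<'E'
from h import *
c=wrist("w22");P=cloud(c);w=(abs(P[...,0]-.37)<.12)&(abs(P[...,1]+.32)<.1)
print(rect(P,w,.011,.025));print(rows(.3594,-.3259,.05,162))
E
```

```text
time_s: 46.88
eef_pos: [0.4705, 0.1804, 0.25]
eef_rot: [-0.001, 0.025, 1.0, 0.0]
wrist_force: [0.1, -1.0, 0.5]
opening: 0.699
grasp_force: 0.0
time_s: 47.5
eef_pos: [0.4619, -0.0082, 0.2505]
eef_rot: [-0.0, 0.078, 0.997, 0.0]
wrist_force: [0.0, 0.9, 0.4]
opening: 0.701
grasp_force: 0.0
time_s: 48.12
eef_pos: [0.4226, -0.1873, 0.2505]
eef_rot: [-0.0, 0.129, 0.992, 0.001]
wrist_force: [0.2, 0.6, -0.6]
opening: 0.703
grasp_force: 0.0
time_s: 48.75
eef_pos: [0.3628, -0.3232, 0.161]
eef_rot: [-0.0, 0.155, 0.988, 0.001]
wrist_force: [0.1, -0.1, 0.6]
opening: 0.586
grasp_force: 0.0
(array([ 345.6, -323. ]), 88.6, 21.8, -17.4, np.float64(0.0175), 2033)
[0.0138, -0.0167, 0.5583, 0.0027]
```

View pics/w22.png

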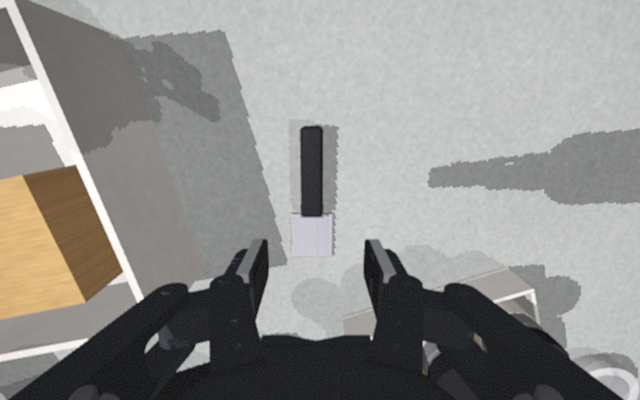

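The scraper's black handle is at (312,170) and its steel blade at (312,235), aligned between the fingers. Picking it up by the handle.

```bash
python3 -m handwheel '[[[0.016,-0.018,0.2,0],[0.016,-0.018,0.4,0],[0.016,-0.018,0.555,0],[0.016,-0.018,0.65,0],[0.016,-0.018,0.74,0],[0.016,-0.018,0.74,0],[0.016,-0.018,0.74,0]]]' 50; python3 -m handwheel '[[[0,0,0,0],[0,0,0,0],[0,0,0,0],[0,0,0,0],[0,0,0,0],[0,0,0,0]]]' 10
```

```text
time_s: 49.68
eef_pos: [0.3586, -0.3276, 0.0142]
eef_rot: [0.001, 0.155, 0.988, -0.001]
wrist_force: [1.3, -0.7, 0.0]
opening: 0.583
grasp_force: 0.0
time_s: 50.42
eef_pos: [0.358, -0.3282, 0.0141]
eef_rot: [0.001, 0.156, 0.988, -0.001]
wrist_force: [0.2, 2.6, 6.5]
opening: 0.238
grasp_force: 59.5
```

```bash
python3 -m handwheel '[[[0,0,-0.25,0],[0,0,-0.5,0],[0,0,-0.75,0],[0,0,-0.95,0],[0,0,-0.95,0],[0,0,-0.95,0]]]'; python3 - <<'E'
from h import *
o=ctrl.get_obs();T=tool(o);print(o["eef_pos"],o["opening"],o["grasp_force"])
W=[(.358,-.328,.204,162.1),(.40,-.16,.204,145),(.45,.02,.204,125),(.51,.20,.204,105),(.583,.377,.19,87.1)]
for a,b in zip(W,W[1:]):print(rows(*b,frm=a))
E
```

```text
time_s: 51.18
eef_pos: [0.3569, -0.327, 0.2023]
eef_rot: [-0.0, 0.156, 0.988, 0.0]
wrist_force: [-0.7, 0.6, -1.3]
opening: 0.242
grasp_force: 59.2
[ 0.35693952 -0.32701953  0.20230891] 0.24175950203856508 59.19590950012207
[0.0583, 0.8639, -0.0, 0.199]
[0.3114, 0.8806, -0.0, 0.2327]
[0.5652, 0.762, -0.0, 0.2327]
[0.7604, 0.5816, 0.07, 0.2083]
```

```bash
python3 -m handwheel '[[[0.02,0.25,0,0.06],[0.04,0.5,0,0.12],[0.05,0.75,0,0.18],[0.0583,0.864,0,0.199],[0.0583,0.864,0,0.199],[0.0583,0.864,0,0.199]]]'; python3 -m handwheel '[[[0.09,0.25,0,0.06],[0.18,0.5,0,0.12],[0.27,0.75,0,0.18],[0.3114,0.88,0,0.233],[0.3114,0.88,0,0.233],[0.3114,0.88,0,0.233]]]'; python3 -m handwheel '[[[0.18,0.25,0,0.06],[0.36,0.5,0,0.12],[0.5,0.7,0,0.18],[0.565,0.762,0,0.233],[0.565,0.762,0,0.233],[0.565,0.762,0,0.233]]]'; python3 -m handwheel '[[[0.2,0.15,0,0.06],[0.4,0.3,0,0.12],[0.6,0.45,0.05,0.18],[0.76,0.58,0.07,0.208],[0.76,0.58,0.07,0.208],[0.76,0.58,0.07,0.208]]]'; python3 - <<'E'
from h import *
c=wrist("w23");print(rows(.583,.377,.039,87.1))
t=ctrl.camera("top");P=cloud(t).reshape(-1,3)
k=P[(P[:,2]>.04)&(P[:,2]<.085)&(P[:,0]<.49)&(P[:,0]>.42)&(abs(P[:,1]-.37)<.03)];print(np.percentile(k,[2,98],axis=0).round(3).tolist() if len(k) else 0)
E
```

```text
time_s: 51.92
eef_pos: [0.3989, -0.1597, 0.202]
eef_rot: [-0.001, 0.301, 0.954, 0.0]
wrist_force: [-0.4, -0.6, -2.1]
opening: 0.239
grasp_force: 59.3
time_s: 52.68
eef_pos: [0.4493, 0.0192, 0.2025]
eef_rot: [-0.0, 0.462, 0.887, -0.0]
wrist_force: [0.1, 0.7, -0.6]
opening: 0.24
grasp_force: 59.3
time_s: 53.42
eef_pos: [0.5098, 0.1986, 0.2026]
eef_rot: [-0.0, 0.609, 0.793, -0.0]
wrist_force: [-1.1, -0.8, -1.8]
opening: 0.235
grasp_force: 59.4
time_s: 54.18
eef_pos: [0.5829, 0.3752, 0.1887]
eef_rot: [0.0, 0.725, 0.688, -0.001]
wrist_force: [0.5, -0.4, -0.3]
opening: 0.236
grasp_force: 59.4
[0.0095, -0.0001, 0.7502, -0.0014]
[[0.461, 0.359, 0.061], [0.489, 0.38, 0.078]]
```

View pics/w23.png

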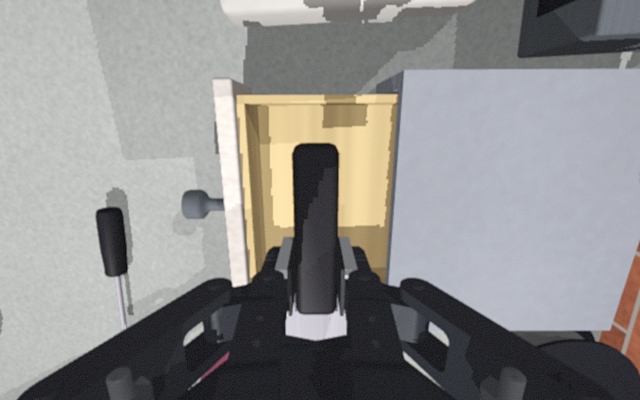

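The scraper's handle at (316,230) is centred between the drawer front and the unit's edge at (395,200). Lowering it in.

```bash
python3 -m handwheel '[[[0.009,0,0.2,0],[0.009,0,0.4,0],[0.009,0,0.55,0],[0.009,0,0.65,0],[0.009,0,0.7,0],[0.009,0,0.725,0],[0.009,0,0.74,0],[0.009,0,0.74,0],[0.009,0,0.74,0]]]'; python3 -m handwheel '[[[0,0,0,0],[0,0,0,0],[0,0,0,0]]]' 42;python3 -m handwheel '[[[0,0,-0.2,0],[0,0,-0.45,0],[0,0,-0.7,0],[0,0,-0.9,0],[0,0,-0.9,0],[0,0,-0.9,0]]]'; python3 - <<'E'
from h import *
c=wrist("w24");P=cloud(c);print(rect(P,(abs(P[...,0]-.58)<.06)&(abs(P[...,1]-.37)<.085),.034,.048))
P=P.reshape(-1,3);k=P[(P[:,2]>.04)&(P[:,2]<.085)&(P[:,0]<.49)&(P[:,0]>.42)&(abs(P[:,1]-.37)<.03)];print(np.percentile(k,[2,98],axis=0).round(3).tolist() if len(k) else 0)
W=[tuple(tool()[:3,3])+(87.1,),(.469,.371,.18,177.1)]
print(W[0],rows(*W[1],frm=W[0]))
E
```

```text
time_s: 55.4
eef_pos: [0.5832, 0.379, 0.0416]
eef_rot: [0.0, 0.725, 0.689, 0.001]
wrist_force: [0.8, 0.4, -0.3]
opening: 0.24
grasp_force: 59.5
time_s: 55.78
eef_pos: [0.5829, 0.3789, 0.0411]
eef_rot: [0.0, 0.725, 0.689, 0.0]
wrist_force: [0.4, -0.4, 0.2]
opening: 0.496
grasp_force: 0.0
time_s: 56.52
eef_pos: [0.5824, 0.3786, 0.2202]
eef_rot: [-0.0, 0.725, 0.689, -0.0]
wrist_force: [0.1, 0.5, -0.4]
opening: 0.488
grasp_force: 0.0
(array([560. , 382.7]), 141.1, 68.6, 87.3, np.float64(0.0395), 1891)
[[0.463, 0.36, 0.059], [0.489, 0.385, 0.076]]
(np.float64(0.5820008320329356), np.float64(0.3784019117502902), np.float64(0.21918876508083798), 87.1) [-0.0655, -0.5624, 0.1959, -1.0472]
```

```bash
python3 -m handwheel '[[[-0.03,-0.2,0,-0.12],[-0.05,-0.4,0,-0.24],[-0.0655,-0.56,0,-0.36],[-0.0655,-0.56,0.1,-0.48],[-0.0655,-0.56,0.2,-0.6],[-0.0655,-0.56,0.2,-0.72],[-0.0655,-0.56,0.2,-0.84],[-0.0655,-0.56,0.2,-0.99],[-0.0655,-0.56,0.2,-0.99],[-0.0655,-0.56,0.2,-0.99]]]' 60; python3 - <<'E'
from h import *
print(rows(.469,.371,.12,177.1))
E
```

```text
time_s: 57.82
eef_pos: [0.4693, 0.371, 0.179]
eef_rot: [-0.001, 0.069, 0.998, -0.001]
wrist_force: [-0.2, -1.6, -0.9]
opening: 0.699
grasp_force: 0.0
[0.0017, -0.0002, 0.2952, -0.0583]
```

```bash
python3 -m handwheel '[[[0,0,0.2,-0.058],[0,0,0.295,-0.058],[0,0,0.45,-0.058],[0,0,0.6,-0.058],[0,0,0.64,-0.058],[0,0,0.64,-0.058],[0,0,0.64,-0.058]]]' 60; python3 -m handwheel '[[[0,0,0,0],[0,0,0,0],[0,0,0,0],[0,0,0,0],[0,0,0,0],[0,0,0,0],[0,0,0,0]]]' 15; python3 -m handwheel '[[[-0.08,0,0,0],[-0.16,0,0,0],[-0.24,0,0,0],[-0.32,0,0,0],[-0.4,0,0,0],[-0.48,0,0,0],[-0.54,0,0,0],[-0.58,0,0,0],[-0.6,0,0,0],[-0.6,0,0,0]]]'
```

```text
time_s: 58.7
eef_pos: [0.4712, 0.372, 0.0543]
eef_rot: [0.001, 0.026, 1.0, 0.001]
wrist_force: [-0.4, 0.1, 0.5]
opening: 0.701
grasp_force: 0.0
time_s: 59.58
eef_pos: [0.471, 0.3718, 0.0541]
eef_rot: [0.001, 0.025, 1.0, 0.0]
wrist_force: [-1.2, -1.2, 6.1]
opening: 0.302
grasp_force: 58.9
time_s: 60.82
eef_pos: [0.5915, 0.3661, 0.0542]
eef_rot: [0.001, 0.025, 1.0, 0.001]
wrist_force: [0.5, 2.1, 5.3]
opening: 0.298
grasp_force: 59.3
```

```bash
python3 -m handwheel '[[[-0.015,0,0,0],[-0.03,0,0,0],[-0.03,0,0,0]]]'; python3 -m handwheel '[[[-0.01,0,0,0],[-0.02,0,0,0],[-0.02,0,0,0]]]'
```

```text
time_s: 61.2
eef_pos: [0.5963, 0.3658, 0.0541]
eef_rot: [0.0, 0.025, 1.0, 0.001]
wrist_force: [-1.8, 1.2, 8.0]
opening: 0.297
grasp_force: 59.5
time_s: 61.58
eef_pos: [0.5963, 0.3658, 0.054]
eef_rot: [-0.004, 0.025, 1.0, -0.0]
wrist_force: [-17.0, -0.4, 18.2]
opening: 0.3
grasp_force: 60.5
```

The drawer stopped at x = 0.596 with a 17 N reaction, so it is against its end. Releasing and checking.

```bash
python3 -m handwheel '[[[0,0,0,0],[0,0,0,0],[0,0,0,0]]]' 60; python3 -m handwheel '[[[0,0,-0.25,0],[0,0,-0.5,0],[0,0,-0.75,0],[0,0,-0.95,0],[0,0,-0.95,0]]]'; python3 -m handwheel '[[[0.3,-0.2,0,0],[0.6,-0.5,0,0],[0.6,-0.8,0,0],[0.6,-0.8,0,0],[0.6,-0.8,0,0]]]'; python3 - <<'E'
from h import *
t=ctrl.camera("top");s=ctrl.camera("scene");np.savez("pics/top3.npz",**t)
P=cloud(t).reshape(-1,3)
k=P[(P[:,2]>.055)&(P[:,2]<.082)&(P[:,0]<.62)&(P[:,0]>.5)&(abs(P[:,1]-.365)<.03)];print("knob x",np.percentile(k,[1,98],axis=0).round(4).tolist())
P=cloud(t);print(rect(P,box(345,140,445,215),.062,.074),rect(P,box(345,140,445,215),.09,.1))
a=cv2.resize(t["color"][60:220,100:480,::-1],None,fx=2,fy=2);b=cv2.resize(s["color"][100:300,120:500,::-1],None,fx=2,fy=2)[:280]
cv2.imwrite("pics/fin.png",np.vstack([a,b]))
E
```

```text
time_s: 61.95
eef_pos: [0.6002, 0.3647, 0.0525]
eef_rot: [-0.0, 0.025, 1.0, -0.0]
wrist_force: [-0.4, -0.6, -0.0]
opening: 0.703
grasp_force: 0.0
time_s: 62.58
eef_pos: [0.6025, 0.3656, 0.2482]
eef_rot: [0.004, 0.025, 1.0, 0.002]
wrist_force: [0.2, -0.1, 0.3]
opening: 0.702
grasp_force: 0.0
time_s: 63.2
eef_pos: [0.4715, 0.2099, 0.242]
eef_rot: [-0.001, 0.027, 1.0, -0.0]
wrist_force: [0.4, 1.2, -0.0]
opening: 0.705
grasp_force: 0.0Traceback (most recent call last):
  File "<stdin>", line 4, in <module>
    return _quantile_unchecked(
        a, q, axis, out, overwrite_input, method, keepdims, weights)
    return _ureduce(a,
                    func=_quantile_ureduce_func,
    ...<5 lines>...
                    overwrite_input=overwrite_input,
                    method=method)
    r = func(a, **kwargs)
    result = _quantile(arr,
                       quantiles=q,
    ...<2 lines>...
                       out=out,
                       weights=wgt)
    slices_having_nans = np.isnan(arr[-1, ...])
                                  ~~~^^^^^^^^^
IndexError: index -1 is out of bounds for axis 0 with size 0
```

```bash
python3 -m handwheel '[[[0.1,-0.3,0,0],[0.3,-0.6,0,0],[0.5,-1,0,0],[0.5,-1,0,0],[0.5,-1,0,0]]]'; python3 - <<'E'
from h import *
t=ctrl.camera("top");s=ctrl.camera("scene");np.savez("pics/top3.npz",**t)
a=cv2.resize(t["color"][60:220,100:480,::-1],None,fx=2,fy=2);b=cv2.resize(s["color"][100:300,120:500,::-1],None,fx=2,fy=2)[:280]
cv2.imwrite("pics/fin.png",np.vstack([a,b]))
for n,C in(("t",t),("s",s)):
    P=cloud(C).reshape(-1,3)
    k=P[(P[:,2]>.055)&(P[:,2]<.082)&(P[:,0]<.63)&(P[:,0]>.5)&(abs(P[:,1]-.365)<.03)];print(n,"knob",len(k),np.percentile(k,[1,98],axis=0).round(4).tolist() if len(k) else 0)
P=cloud(t);print(rect(P,box(345,140,445,215),.062,.074),rect(P,box(345,140,445,215),.09,.1))
E
```

```text
time_s: 63.92
eef_pos: [0.3621, 0.0155, 0.243]
eef_rot: [0.0, 0.027, 1.0, -0.0]
wrist_force: [0.7, 0.2, 0.2]
opening: 0.704
grasp_force: 0.0
t knob 171 [[0.586, 0.3375, 0.0554], [0.6295, 0.3782, 0.0797]]
s knob 78 [[0.5862, 0.351, 0.0564], [0.616, 0.3736, 0.0765]]
(array([ 583.6, -244.2]), 179.7, 113.8, -87.7, np.float64(0.0691), 1390) (array([ 554.5, -244.7]), 176.4, 56.1, -88.1, np.float64(0.096), 1153)
```

View pics/fin.png

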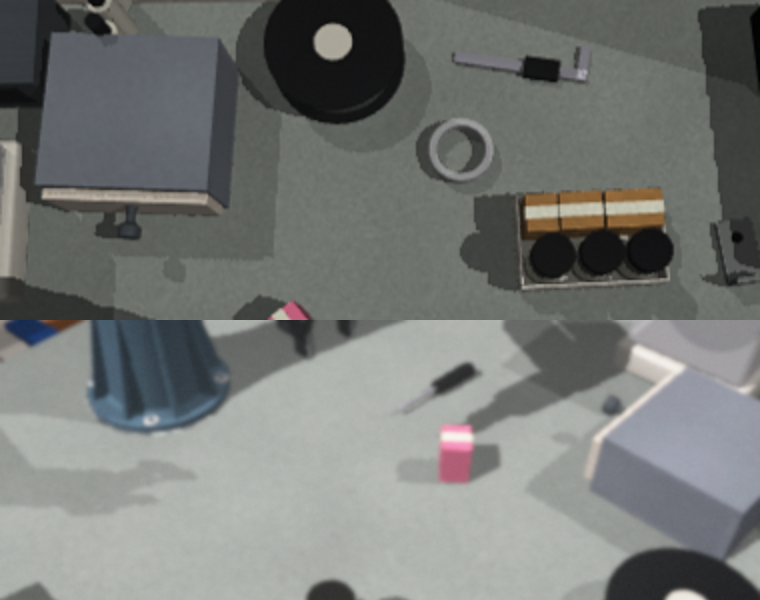

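The picture shows the drawer front flush with the unit, the knob at (130,225). All six items stand in the box at (595,235). Handing in.

```bash
python3 -c "
from bench import ctrl
print(ctrl.hand_in())"
```

```text
the job is handed in; nothing more can be done
None
```

I handed the job in at about 64 s: all three cartons and three jars stand upright in the white box, the scraper is in the drawer, and the drawer is shut against its stop; the hand-in returned no verdict.

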